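# Lock a lens carrier up into the bayonet mount of a bench magnifier

## Task

Fit the lens with the red handle to the magnifier stand: bring it in from below, feel gently for the place where its lugs slip up into the mount, push it up against the spring, turn it by its handle anticlockwise (seen from above) to the stop, let it settle into its locked seat and let go, so that it hangs there level by itself. Never force it, and leave the blue lens and the other things on the bench undisturbed.

Things in the scene. Friction and masses are not known exactly. Their poses are not given: they have to be found in the camera images.
- lens_red: Lens carrier to be fitted, about 200 g: dark round cell 60 mm across, 40 mm high, on it a bright collar 48 mm across up to 60 mm height. A straight lever handle runs out level along the body's -x to 128 mm from the axis, its centre line 30 mm above the underside. Origin: centre of the underside; z up. Starts standing on the bench, lugs up, handle roughly towards the robot.
- lens_red_grip (a point): Centre of the red plastic grip of that handle: a bar 18 mm wide, 18 mm high and 50 mm long, 103 mm from the carrier's axis (body -x), 30 mm above its underside. Same axes as the carrier. Fitting takes only a few newtons here; at the end stop more than some 10 N or 1 N m on the grip is forcing it.
- lugs (a point): On the carrier's axis, level with the undersides of its three brass lugs (54 mm above the carrier's underside). Each lug is 11 mm wide, 6 mm high (top flush with the collar's top, 60 mm), reaching 31 mm from the axis: one in the handle's direction, the others 120 degrees either side.
- lens_blue: Spare lens carrier of the same size and shape, with a blue grip and amber glass, standing upright nearby. Not to be disturbed.
- stand: White magnifier stand, fixed. Origin on the bench right below the mount's axis; z up. A base plate 16 mm high spans x 45 to 195, y 100 to 260 mm in this frame. A 30 mm wide arm carries the mount: a short white tube 90 mm across, from 180 to 214 mm above the bench, open below.
- column (a point): Top of the stand's upright column, 26 mm across (clamp collar 52 mm across at the arm), 306 mm above the bench, at x = 100, y = 150 mm in the stand's frame.
- mount (a point): Centre of the mount's lower opening, 180 mm above the bench; axes as the stand. Its rim has a 52 mm hole with three notches for the lugs. The notches' yaw is unmeasured and differs each time: lugs pass when carrier yaw minus stand yaw is -0.55 rad, give or take 0.25 (they fit within about +-0.05). Elsewhere the lug tops meet the flat rim at this height.
- ledge (a point): On the mount's axis, level with the top of the ledge inside, 8 mm above the opening. The lugs' undersides must be lifted above this (1 to 4 mm; hard limit at 5 mm) before the carrier can be turned anticlockwise seen from above (growing yaw). A spring ring presses it down: about 2 N when the lugs' undersides are level with the opening, 4 N over the ledge.
- pocket (a point): On the mount's axis, level with the pocket floors, 4 mm above the opening. Over the ledge, the carrier meets a hard end stop 0.86 to 1.10 rad of turn past the notches' middle (different each time, not measured); within the last 0.07 rad before it the lugs can drop 4 mm into their pockets. Locked: point lugs level with this point, spring pressing 3 N. Lugs still on the ledge, 4 mm higher, are not locked.
- petri: Shallow clear dish, 90 mm across, bystander; origin under its centre.
- oil: Small amber bottle, 34 mm across, 70 mm high, bystander.
- slide_tray: Grey slide tray 200 x 120 x 18 mm, bystander.
- slide_box: Blue slide box 100 x 85 x 32 mm, bystander.
- pen: Blue pen 130 mm long, bystander.
- beaker: Glass beaker 70 mm across, 90 mm high, bystander.
Things that resemble listed ones, but are neither listed nor needed, are in the scene too. What is shaped like the lens_red but green is not meant.

How it is judged:
By the outcome, as a careful person would: the job done as asked, in the order asked, and still so for the second after the job is handed in, with the robot touching nothing.
It also fails if it takes over 72 s, if anything falls off the work surface, if the arm or the gripper's body presses on something with over 40 N, if the wrist force passes 120 N, or if a joint passes its speed limit or range.

## Robot

A 6-joint arm with a two-finger parallel gripper is mounted at the origin on the work surface. World frame = base frame: x ahead of the robot, y to its left, z up, the work surface at z = 0. Lengths are in m, angles in rad, forces in N, time in s.
With the tool pointing down it reaches from about 0.375 to 0.9 m from the base axis. Payload 3.1 kg.
Tool frame: the origin (TCP) lies at the centre of the arm's flange, where the gripper is bolted on; the fingertips stand tip_reach ahead of it and the grasp point (between the pads) lies 164 mm ahead of it (tip_reach is the distance from the TCP to the fingertips, in m); z points along the fingers, y is the direction in which the jaws open and shut (so a half turn about z gives the same grasp; the last joint's range is limited). The gripper opens to 87 mm and grips with 3 to 60 N. Pads are 19 mm wide; open, the fingers measure 117 mm over their backs; the gripper's body (75 mm by 190 mm) begins 51 mm behind the grasp point.
Start: joints at [-1.319, 0.527, 1.433, -0, 1.181, -0.178], TCP at [0.261, -0.568, 0.405] pointing down, gripper open.
Joint ranges: [-3.08, 3.08], [-0.75, 2.2], [0.22, 2.44], [-1.43, 4.57], [0, 2.65], [-2.85, 2.85]. Speed limits (rad/s): [2.79, 2.79, 3.14, 3.14, 3.14, 3.14].

## Interface

Orientations are given as a unit quaternion [x, y, z, w].
In Python, from rig import get_obs, camera, hand_in, tip_reach gives the robot as it stands. The module is installed in compiled form; this text tells all that it offers.
- The arm moves only by the tool servo_tool, never from a script. Its argument "steps" is one flat list of numbers, 5 for each row, row after row: the finger opening in m, from 0 to 0.087, then the shift along the tool's x, y, z in m, then the turn about the tool's z in rad. A call has 1 to 12 rows; each row is the pose to reach, as a shift and turn from the pose commanded when the call began, along the tool's axes at that moment; what a row does not reach only later rows make up. A row lasts 1/8 s, in which the tool goes at most 62.5 mm and 10.7 degrees, less where a joint would pass 70% of its speed; a pose out of reach is approached as far as the arm can. A call with a gripper value outside its range is refused whole. The fingers move at their own pace and stop on an object; "force" is the grip in N (left out, the last holds). Time passes only in rows, so rows that repeat a pose let the fingers close. It gives the time, the measured TCP pose, the force and the opening at its end, in the units of the state.
- get_obs(): the state, without advancing time (a new reading comes with each control period).
- camera(name): name is "side" or "top"; returns a dict with "pixels" (480x640x3 uint8, blue, green, red), "vertical_fov" (degrees; the focal length in pixels is half the picture's height over the tangent of half this angle, whatever the lens; pixels are square), "cx", "cy" (the principal point, pixels), "T" (4x4, takes a point from camera to world coordinates). Camera axes: x right, y up, looking along -z (the intrinsics and any distortion apply to the point x, -y, -z); pixel columns grow to the right and rows downward; lengths in m; the calibration is good to about 2 mm. A picture is of the moment at which its call begins. There is no depth.
- hand_in(): hands the job in, once; it reports no verdict.
The state is a dict: "time": time; "q": joint angles; "joint_velocities": joint speeds; "joint_torque": joint torques, N m; "position": TCP position; "tool_rot": TCP orientation; "ft_force": force on the tool from outside, world axes, zero at the start; "moment": the same for the moment, N m; "grip_width": finger opening in m.
Only numpy, scipy, OpenCV 4.12 (cv2) and the standard library are available. Lean on these libraries where they do the work, as an engineer would, in place of code of your own. Each camera call takes 0.05 s, during which the arm holds its last target.

## Working session

There is one attempt and no reset: what is moved stays moved. The work goes in short steps, Python scripts to look and compute and a tool call to move; the robot and the scene stay as the last step left them, time stands still between calls to the robot, and variables do not carry over. Pictures are saved under pics/ and viewed, and the job is handed in when it is done.

Besides the shell and the picture viewer there is one more tool, called after "Emit:" in YAML: its name, and indented under it one key for each argument. servo_tool: Moves the arm, as the interface text tells. Its arguments: {"type":"object","properties":{"steps":{"type":"array"},"force":{"type":"number"}},"required":["steps"]}

```bash
mkdir -p pics; ls; cat > h.py <<'E'
import numpy as np, cv2
from rig import *
def snap(n,f=None):
    c=camera(n); p=np.array(c["pixels"])
    if f: cv2.imwrite("pics/"+f,p)
    return c
E
python3 - <<'E'
from h import *
import pickle
o=get_obs(); print(o, tip_reach)
for n in("side","top"):
    c=snap(n,n+"0.png"); pickle.dump(c,open(n+"0.pkl","wb"))
    print(n,{k:v for k,v in c.items() if k!="pixels"})
E
```

```text
pics
{'time': 0.0, 'q': array([-1.31853926e+00,  5.28465374e-01,  1.43394080e+00, -2.71741283e-05,
        1.18137183e+00, -1.78477183e-01]), 'joint_velocities': array([-0.00071487,  0.00034534, -0.00092058, -0.00129362,  0.00017462,
        0.00099966]), 'joint_torque': array([ 2.45207257e-04, -4.40044177e+01, -1.76592547e+01,  6.32848218e-02,
        5.82044001e-02, -1.72791392e-04]), 'position': array([ 0.2609078 , -0.56754453,  0.40375944]), 'tool_rot': array([ 9.76896315e-01,  2.13711009e-01, -5.28551353e-05, -1.09146778e-03]), 'ft_force': array([-0.05478317, -0.12665807, -0.48419144]), 'moment': array([ 0.00066259, -0.01097418, -0.0466089 ]), 'grip_width': 0.08681778227745976} 0.1822
side {'vertical_fov': 49.00675318005393, 'cx': 318.69115724547123, 'cy': 238.38497941007887, 'T': array([[ 0.99672729,  0.0599332 , -0.0542469 ,  0.49192023],
       [-0.08062889,  0.68888024, -0.72037698, -0.96287162],
       [-0.00580488,  0.72239326,  0.69145809,  1.09590547],
       [ 0.        ,  0.        ,  0.        ,  1.        ]])}
top {'vertical_fov': 57.32612773609717, 'cx': 320.81196160344945, 'cy': 241.15770117952337, 'T': array([[ 0.02693435,  0.99680985, -0.07513096,  0.47864595],
       [-0.99961102,  0.02631347, -0.0092418 , -0.02740458],
       [-0.00723536,  0.07535066,  0.99713085,  1.232195  ],
       [ 0.        ,  0.        ,  0.        ,  1.        ]])}
```

View pics/side0.png

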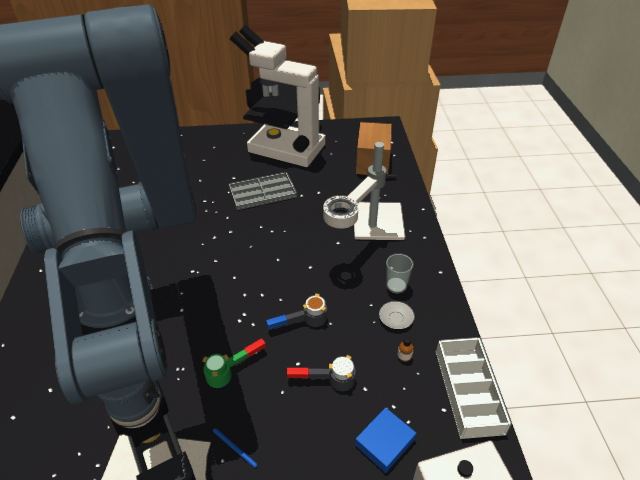

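View pics/top0.png

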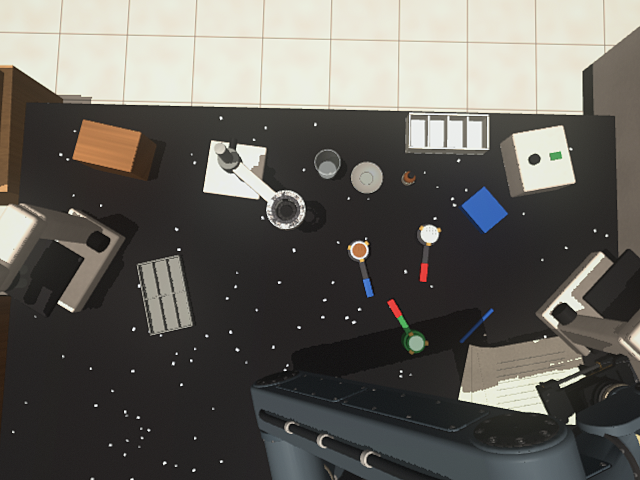

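The side view shows the red lens with its white top near (342,370) and its red grip near (298,373); the mount ring is near (340,211). In the top view, the red lens is near (429,233) with its grip near (424,272), and the mount ring is near (286,209). I'll crop in for measurement.

```bash
python3 - <<'E'
import pickle,cv2,numpy as np
a=[]
for n,boxes in(("side",[(270,340,110,70),(310,130,110,130)]),("top",[(380,210,80,80),(200,130,120,110)])):
    p=pickle.load(open(n+"0.pkl","rb"))["pixels"]
    for i,(x,y,w,h) in enumerate(boxes):
        s=min(390/w,290/h); t=cv2.resize(p[y:y+h,x:x+w],None,fx=s,fy=s,interpolation=cv2.INTER_CUBIC)
        q=np.zeros((300,400,3),np.uint8); q[:t.shape[0],:t.shape[1]]=t; a.append(q); print(n,i,s)
cv2.imwrite("pics/crops0.png",np.vstack([np.hstack(a[:2]),np.hstack(a[2:])]))
E
```

```text
side 0 3.5454545454545454
side 1 2.230769230769231
top 0 3.625
top 1 2.6363636363636362
```

View pics/crops0.png

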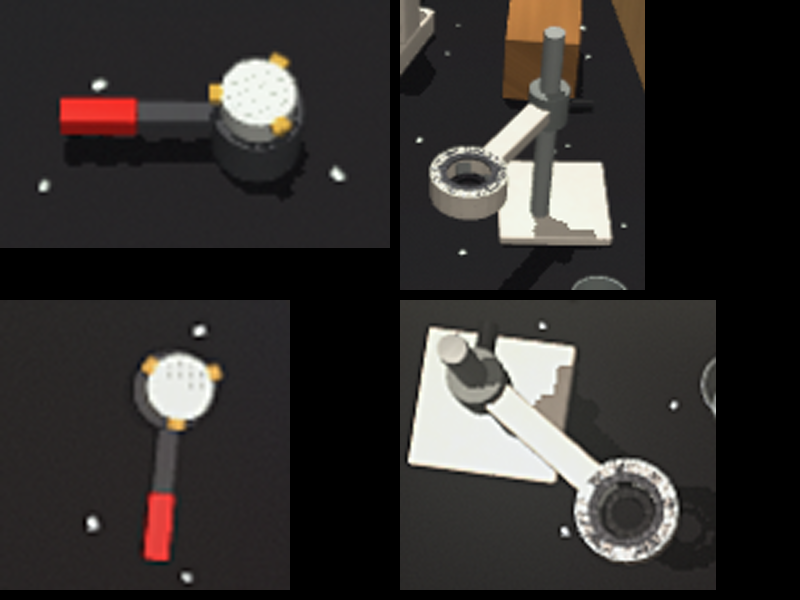

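```bash
cat >> h.py <<'E'
def ray(c,u,v):
    f=240/np.tan(np.radians(c["vertical_fov"])/2)
    d=np.array([(u-c["cx"])/f,-(v-c["cy"])/f,-1.]); T=c["T"]
    return T[:3,3],T[:3,:3]@d
def onplane(c,u,v,z):
    o,d=ray(c,u,v); return o+d*(z-o[2])/d[2]
def proj(c,P):
    f=240/np.tan(np.radians(c["vertical_fov"])/2); T=c["T"]
    q=T[:3,:3].T@(np.array(P)-T[:3,3]); return np.array([c["cx"]+f*q[0]/-q[2], c["cy"]-f*q[1]/-q[2]])
def tri(c1,p1,c2,p2):
    o1,d1=ray(c1,*p1);o2,d2=ray(c2,*p2)
    s=np.linalg.lstsq(np.c_[d1,-d2],o2-o1,rcond=None)[0]
    a=o1+s[0]*d1;b=o2+s[1]*d2; return (a+b)/2,np.linalg.norm(a-b)
def mask(p,kind):
    h=cv2.cvtColor(p,cv2.COLOR_BGR2HSV)
    if kind=="red": return (((h[...,0]<6)|(h[...,0]>174))&(h[...,1]>180)&(h[...,2]>110)).astype(np.uint8)
    if kind=="white": return ((h[...,1]<60)&(h[...,2]>130)).astype(np.uint8)
    if kind=="brass": return ((h[...,0]>12)&(h[...,0]<30)&(h[...,1]>120)&(h[...,2]>120)).astype(np.uint8)
def blobs(m,box,amin=8):
    x,y,w,h=box; n,_,st,ce=cv2.connectedComponentsWithStats(m[y:y+h,x:x+w])
    return [(st[i][4],ce[i]+[x,y],st[i][:4]+np.array([x,y,0,0])) for i in range(1,n) if st[i][4]>=amin]
E
python3 - <<'E'
from h import *
import pickle
S=pickle.load(open("side0.pkl","rb"));T=pickle.load(open("top0.pkl","rb"))
for nm,c,b in(("side",S,(275,345,100,60)),("top",T,(405,210,50,80))):
    for k in("red","white","brass"):
        for B in blobs(mask(c["pixels"],k),b): print(nm,k,B[0],B[1].round(1),B[2],"z39",onplane(c,*B[1],.039).round(4)[:2],"z60",onplane(c,*B[1],.06).round(4)[:2])
# stand
m=mask(T["pixels"],"white")
x,y,w,h=195,130,120,110
cnt,_=cv2.findContours(m[y:y+h,x:x+w],cv2.RETR_EXTERNAL,cv2.CHAIN_APPROX_NONE)
k=max(cnt,key=cv2.contourArea)+[x,y]; print("area",cv2.contourArea(k))
ring=np.array([p[0] for p in k if p[0][0]>=272 or p[0][1]>=212 ],np.float32)
ring=np.array([p for p in ring if np.hypot(*(p-[286,209]))<23 and not(p[0]<276 and p[1]<203)],np.float32)
e=cv2.fitEllipse(ring);print(e,len(ring));print("mount top 214",onplane(T,*e[0],.214))
for cc in [(260,200),(230,143),(204,192),(210,141),(266,148),(259,199)]: print(cc,onplane(T,*cc,.016))
print("col",onplane(T,219,149,.306))
E
```

```text
side red 215 [297.1 372.4] [287 367  22  11] z39 [ 0.4897 -0.3005] z60 [ 0.4897 -0.3136]
side white 318 [342.5 365.7] [332 357  22  19] z39 [ 0.5953 -0.2917] z60 [ 0.5932 -0.3051]
side white 10 [297.5 363.5] [296 362   4   4] z39 [ 0.4918 -0.277 ] z60 [ 0.4918 -0.2907]
side white 11 [364.5 388.8] [363 387   4   4] z39 [ 0.6375 -0.3551] z60 [ 0.6346 -0.3672]
side brass 13 [348.3 356.5] [346 355   5   4] z39 [ 0.6118 -0.268 ] z60 [ 0.6095 -0.2818]
side brass 17 [330.2 365.9] [329 364   4   5] z39 [ 0.567 -0.29 ] z60 [ 0.5655 -0.3033]
side brass 19 [348.7 374.9] [346 373   6   5] z39 [ 0.6067 -0.317 ] z60 [ 0.6044 -0.3298]
top red 127 [423.4 272.3] [420 263   8  19] z39 [ 0.4914 -0.2962] z60 [ 0.4912 -0.2914]
top white 8 [434.5 218. ] [433 217   4   3] z39 [ 0.6402 -0.3251] z60 [ 0.6373 -0.3198]
top white 264 [429.3 233.7] [420 225  19  18] z39 [ 0.5968 -0.3111] z60 [ 0.5947 -0.3061]
top brass 12 [420.5 227.5] [419 226   4   4] z39 [ 0.6131 -0.2871] z60 [ 0.6107 -0.2826]
top brass 12 [438.8 229.5] [437 228   4   4] z39 [ 0.6089 -0.3368] z60 [ 0.6066 -0.3314]
top brass 14 [428.1 243.9] [426 243   5   3] z39 [ 0.5687 -0.3083] z60 [ 0.5671 -0.3034]
area 3820.0
((285.43353271484375, 209.11529541015625), (38.147499084472656, 38.322452545166016), 23.81255531311035) 90
mount top 214 [0.62834771 0.06681967 0.214     ]
(260, 200) [0.68134716 0.15724532 0.016     ]
(230, 143) [0.84199271 0.24830052 0.016     ]
(204, 192) [0.69997097 0.31541141 0.016     ]
(210, 141) [0.84636317 0.30525919 0.016     ]
(266, 148) [0.83011014 0.14582542 0.016     ]
(259, 199) [0.68410261 0.16015435 0.016     ]
col [0.74159609 0.20571581 0.306     ]
```

```bash
python3 - <<'E'
from h import *
import pickle
S=pickle.load(open("side0.pkl","rb"));T=pickle.load(open("top0.pkl","rb"))
print("ring tri",tri(T,(285.4,209.1),S,(340.5,208.4)))
print("grip tri",tri(T,(423.4,272.3),S,(297.1,371.)))
print("collar",tri(T,(429.3,233.7),S,(342.5,365.7)))
# corners of base plate, column top in side/top
for a,b in(((219,149),(379,145)),((258.8,199),None)):
    if b: print("col",tri(T,a,S,b))
th=np.linspace(0,2*np.pi,24,endpoint=False)
vis=[]
for c in(S,T):
    p=cv2.resize(c["pixels"],None,fx=4,fy=4,interpolation=cv2.INTER_CUBIC)
    def dot(P,col): 
        u,v=proj(c,P); cv2.circle(p,(int(4*u+2),int(4*v+2)),1,col,-1)
    M=np.array([.628,.067]);y=-.11;R=np.array([[np.cos(y),-np.sin(y)],[np.sin(y),np.cos(y)]])
    for t in th:
        for z,col in((.214,(0,0,255)),(.18,(0,255,0))): dot([*(M+.045*np.array([np.cos(t),np.sin(t)])),z],col)
        dot([*(M+R@[.1,.15]+.013*np.array([np.cos(t),np.sin(t)])),.306],(255,0,255))
    for x in(.045,.195):
        for yy in(.1,.26): dot([*(M+R@[x,yy]),.016],(0,0,255))
    u,v=proj(c,[.69,.14,.1]); vis.append(p[int(4*v)-290:int(4*v)+290,int(4*u)-200:int(4*u)+200])
cv2.imwrite("pics/chk.png",np.hstack(vis))
E
```

```text
ring tri (array([0.62782648, 0.06726784, 0.20991295]), np.float64(0.0022880647487632188))
grip tri (array([ 0.49061451, -0.2963774 ,  0.03818201]), np.float64(0.001552172273181196))
collar (array([ 0.59385262, -0.30590104,  0.06138794]), np.float64(0.0012885144176960437))
col (array([0.74255147, 0.20609108, 0.30459594]), np.float64(0.0010715935534904304))
```

View pics/chk.png

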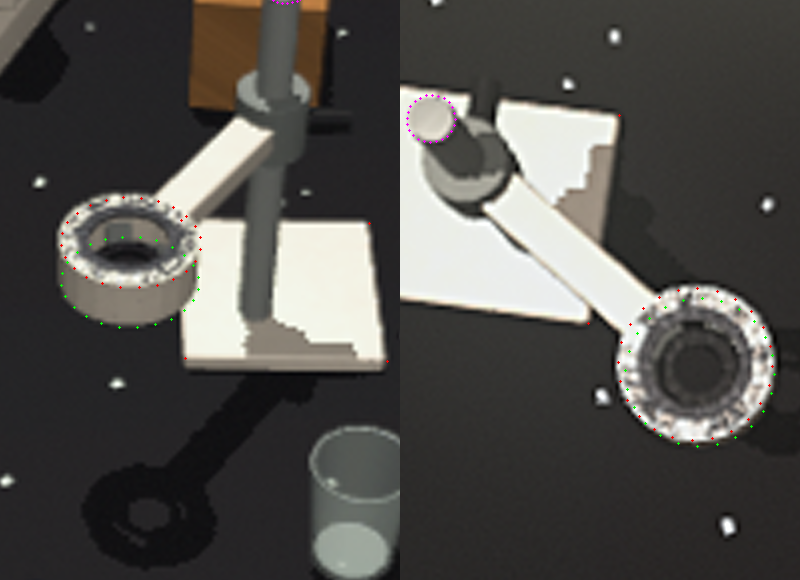

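The projected stand model (dots) lies on the ring, the plate corners and the column in both views. That puts the mount at (0.627, 0.067) with a stand yaw of about -0.11. The red lens axis is at (0.594, -0.306) with a yaw of about -0.092.

```bash
cat >> h.py <<'E'
from scipy.spatial.transform import Rotation as Ro
def tyaw(o):
    m=Ro.from_quat(o["tool_rot"]).as_matrix(); return np.arctan2(m[1,0],m[0,0]),m
def goto(x,y,z,yaw):
    o=get_obs(); a,m=tyaw(o); d=m.T@(np.array([x,y,z])-o["position"])
    t=-(yaw-a); t=(t+np.pi)%(2*np.pi)-np.pi
    print("t",round(o["time"],2),"pos",o["position"].round(4),"yaw",round(a,4),"F",o["ft_force"].round(2),"M",o["moment"].round(3),"w",round(o["grip_width"],4),"q6",o["q"][5].round(2)); print("shift",d.round(4),"turn",round(t,4))
E
python3 -c "
from h import *
goto(.4974,-.2969,.30,np.pi-.092)"
```

```text
t 0.1 pos [ 0.261  -0.5676  0.4039] yaw 0.4308 F [-0.48  0.15  0.01] M [-0.021  0.003  0.014] w 0.0871 q6 -0.18
shift [ 0.3278 -0.147   0.1043] turn -2.6188
```

Emit:
servo_tool:
  steps: [0.06,0.06,-0.026,0.02,-0.18,0.06,0.11,-0.05,0.035,-0.36,0.06,0.16,-0.072,0.05,-0.54,0.06,0.21,-0.094,0.065,-0.72,0.06,0.26,-0.116,0.08,-0.9,0.06,0.3,-0.134,0.095,-1.08,0.06,0.328,-0.147,0.104,-1.26,0.06,0.328,-0.147,0.104,-1.44,0.06,0.328,-0.147,0.104,-1.62,0.06,0.328,-0.147,0.104,-1.8,0.06,0.328,-0.147,0.104,-1.98,0.06,0.328,-0.147,0.104,-2.16]
  force: 60

```text
time: 1.6
position: [0.4975, -0.2972, 0.3003]
tool_rot: [0.269, 0.963, 0.0, -0.0]
ft_force: [-0.7, 0.1, 0.8]
grip_width: 0.0596
```

Emit:
servo_tool:
  steps: [0.06,0,0,0,-0.18,0.06,0,0,0,-0.36,0.06,0,0,0,-0.459,0.06,0,0,0,-0.459,0.06,0,0,0,-0.459]

```text
time: 2.22
position: [0.4976, -0.2973, 0.3005]
tool_rot: [0.047, 0.999, 0.0, -0.0]
ft_force: [-0.8, -0.1, -0.0]
grip_width: 0.0599
```

```bash
python3 - <<'E'
from h import *
goto(.4974,-.2969,.194,np.pi-.092)
c=snap("top","top1.png")
E
```

```text
t 2.23 pos [ 0.4976 -0.2973  0.3005] yaw 3.0483 F [-0.81 -0.07 -0.05] M [ 0.1   -0.145  0.009] w 0.0599 q6 -2.21
shift [0.0002 0.0003 0.1065] turn -0.0013
```

Emit:
servo_tool:
  steps: [0.06,0,0,0.04,0,0.06,0,0,0.08,0,0.06,0,0,0.1,0,0.06,0,0,0.1065,0,0.06,0,0,0.1065,0]

```text
time: 2.9
position: [0.4978, -0.2974, 0.1943]
tool_rot: [0.046, 0.999, 0.0, -0.0]
ft_force: [1.4, 0.1, 0.5]
grip_width: 0.0596
```

```bash
python3 - <<'E'
from h import *
goto(.4974,-.2969,.194,np.pi-.092)
a=[]
for n,(x,y,w,h) in(("side",(270,320,130,90)),("top",(380,200,130,90))):
    p=snap(n)["pixels"][y:y+h,x:x+w]; a.append(cv2.resize(p,None,fx=3,fy=3,interpolation=cv2.INTER_CUBIC))
cv2.imwrite("pics/g1.png",np.hstack(a))
E
```

```text
t 2.9 pos [ 0.4978 -0.2974  0.1943] yaw 3.0495 F [1.39 0.07 0.48] M [ 0.117 -0.134 -0.029] w 0.0596 q6 -2.21
shift [0.0004 0.0005 0.0003] turn -0.0001
```

View pics/g1.png

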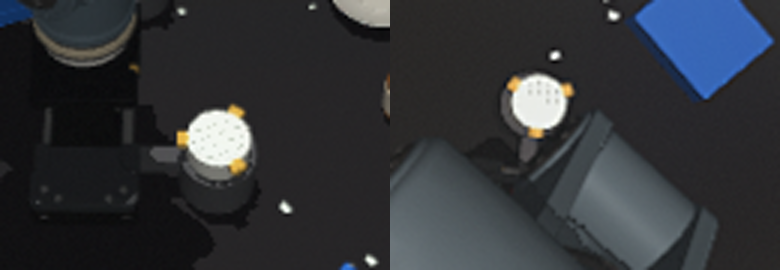

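The gripper straddles the handle and the carrier hasn't moved. I'll close the fingers.

Emit:
servo_tool:
  steps: [0.04,0,0,0,0,0.025,0,0,0,0,0.01,0,0,0,0,0.01,0,0,0,0,0.01,0,0,0,0,0.01,0,0,0,0]
  force: 60

```text
time: 3.75
position: [0.4976, -0.2974, 0.1942]
tool_rot: [0.046, 0.999, -0.0, -0.0]
ft_force: [-0.1, -0.2, 1.2]
grip_width: 0.0173
```

Emit:
servo_tool:
  steps: [0.01,0,0,-0.005,0,0.01,0,0,-0.015,0,0.01,0,0,-0.03,0,0.01,0,0,-0.05,0,0.01,0,0,-0.07,0,0.01,0,0,-0.07,0,0.01,0,0,-0.07,0]

```text
time: 4.62
position: [0.4974, -0.2971, 0.2643]
tool_rot: [0.046, 0.999, 0.0, -0.0]
ft_force: [0.4, -0.3, -2.2]
grip_width: 0.0173
```

```bash
python3 - <<'E'
from h import *
goto(.4974,-.2969,.264,np.pi-.092)
import pickle
C=[snap("side","s2.png"),snap("top","t2.png")]; pickle.dump(C,open("l2.pkl","wb"))
a=[]
for c,(x,y,w,h) in zip(C,((270,300,130,90),(380,200,130,90))):
    a.append(cv2.resize(c["pixels"][y:y+h,x:x+w],None,fx=3,fy=3,interpolation=cv2.INTER_CUBIC))
    for k in("white","brass"):
        for B in blobs(mask(c["pixels"],k),(x,y,w,h)): print(k,B[0],B[1].round(1),onplane(c,*B[1],.13).round(4))
cv2.imwrite("pics/g2.png",np.hstack(a))
E
```

```text
t 4.62 pos [ 0.4974 -0.2971  0.2643] yaw 3.0499 F [ 0.39 -0.28 -2.19] M [ 0.117  0.058 -0.011] w 0.0173 q6 -2.21
shift [0.0001 0.0002 0.0003] turn 0.0003
white 26 [321.5 305.2] [ 0.556  -0.1828  0.13  ]
white 455 [390.6 314.5] [ 0.7122 -0.2234  0.13  ]
white 333 [343.2 347.9] [ 0.5931 -0.3052  0.13  ]
white 8 [364.2 388.4] [ 0.6247 -0.4064  0.13  ]
brass 40 [319.1 303.2] [ 0.5509 -0.1763  0.13  ]
brass 12 [323.  308.5] [ 0.5587 -0.1928  0.13  ]
brass 14 [349.5 338.5] [ 0.6098 -0.2818  0.13  ]
brass 16 [330.3 347.9] [ 0.5651 -0.3027  0.13  ]
brass 16 [349.8 357.2] [ 0.6044 -0.3299  0.13  ]
white 8 [434.5 218. ] [ 0.6278 -0.3024  0.13  ]
white 297 [435.5 231.1] [ 0.5947 -0.305   0.13  ]
brass 14 [426.3 224.8] [ 0.6101 -0.2818  0.13  ]
brass 13 [445.5 226.7] [ 0.6065 -0.3303  0.13  ]
brass 15 [434. 242.] [ 0.5671 -0.3016  0.13  ]
```

View pics/g2.png

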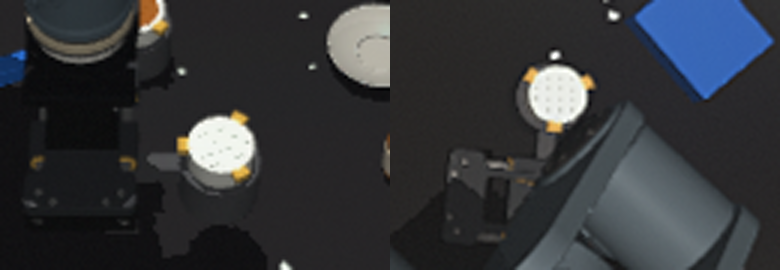

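The lens is held level: both views place it on the z = 0.13 plane with nothing drooping. Next I carry it around the handle side of the mount.

Emit:
servo_tool:
  steps: [0.01,0.01,0.01,-0.015,0,0.01,0.02,0.03,-0.03,0,0.01,0.035,0.07,-0.03,0,0.01,0.05,0.11,-0.03,0,0.01,0.06,0.15,-0.03,0,0.01,0.065,0.192,-0.03,0.05,0.01,0.067,0.235,-0.03,0.12,0.01,0.068,0.28,-0.03,0.2,0.01,0.07,0.325,-0.03,0.3,0.01,0.071,0.37,-0.03,0.4,0.01,0.071,0.41,-0.03,0.48,0.01,0.071,0.45,-0.03,0.54]

```text
time: 6.22
position: [0.4672, 0.1589, 0.2948]
tool_rot: [0.312, 0.95, 0.0, -0.0]
ft_force: [0.4, -0.2, -1.4]
grip_width: 0.0176
```

```bash
python3 - <<'E'
from h import *
goto(.47,.19,.294,np.pi-.66)
snap("side","s3.png")
E
```

```text
t 6.22 pos [0.4672 0.1589 0.2948] yaw 2.508 F [ 0.38 -0.17 -1.43] M [ 0.074 -0.069  0.031] w 0.0176 q6 -0.84
shift [0.0162 0.0267 0.0008] turn 0.0264
```

View pics/s3.png

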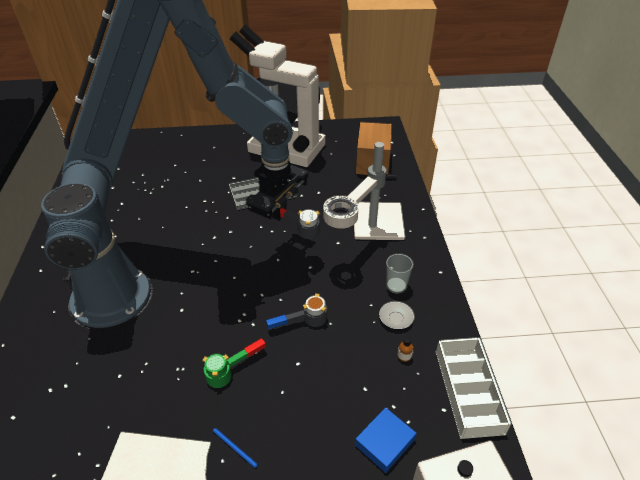

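The lens hangs at (309,217), just left of the ring at (340,211), and everything else is where it was. Next I slide it under the ring.

```bash
python3 - <<'E'
from h import *
goto(.50,.165,.294,np.pi-.66)
goto(.5504,.1265,.294,np.pi-.66)
E
```

```text
t 6.28 pos [0.4675 0.1623 0.295 ] yaw 2.508 F [ 0.71  1.83 -1.57] M [ 0.165 -0.018 -0.101] w 0.0174 q6 -0.83
shift [-0.0246  0.0215  0.0011] turn 0.0264
t 6.28 pos [0.4675 0.1623 0.295 ] yaw 2.508 F [ 0.71  1.83 -1.57] M [ 0.165 -0.018 -0.101] w 0.0174 q6 -0.83
shift [-0.088   0.0203  0.0011] turn 0.0264
```

Emit:
servo_tool:
  steps: [0.01,-0.01,0.012,0.001,0.026,0.01,-0.025,0.02,0.001,0.026,0.01,-0.04,0.02,0.001,0.026,0.01,-0.06,0.02,0.001,0.026,0.01,-0.08,0.02,0.001,0.026,0.01,-0.088,0.02,0.001,0.026,0.01,-0.088,0.02,0.001,0.026,0.01,-0.088,0.02,0.001,0.026]

```text
time: 7.28
position: [0.5504, 0.1216, 0.293]
tool_rot: [0.323, 0.946, -0.0, -0.001]
ft_force: [0.4, 0.1, -1.6]
grip_width: 0.0175
```

```bash
cat > look.py <<'E'
from h import *
import sys
goto(.5504,.1265,.294,np.pi-.66)
a=[]
for n,(x,y,w,h) in(("side",(290,165,100,100)),("top",(236,160,100,100))):
    c=snap(n); a.append(cv2.resize(c["pixels"][y:y+h,x:x+w],None,fx=4,fy=4,interpolation=cv2.INTER_CUBIC))
cv2.imwrite("pics/"+sys.argv[1],np.hstack(a))
E
python3 look.py g4.png
```

```text
t 7.28 pos [0.5504 0.1216 0.293 ] yaw 2.4838 F [ 0.45  0.14 -1.57] M [0.138 0.022 0.018] w 0.0175 q6 -0.89
shift [ 0.003   0.0039 -0.001 ] turn 0.0022
```

View pics/g4.png

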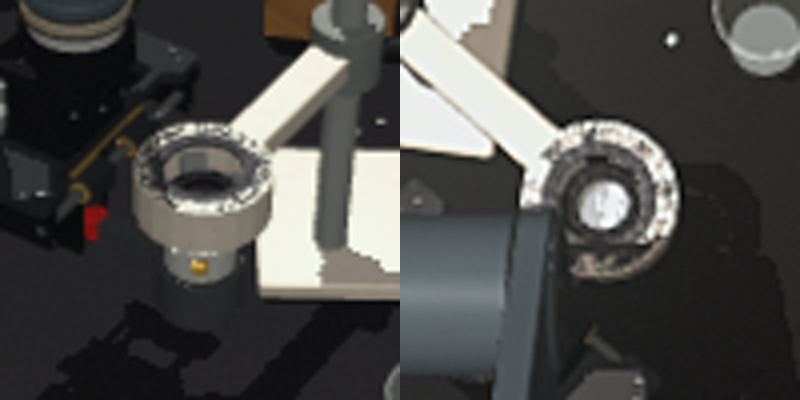

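Emit:
servo_tool:
  steps: [0.01,0.003,0.004,-0.001,0,0.01,0.003,0.004,-0.006,0,0.01,0.003,0.004,-0.011,0,0.01,0.003,0.004,-0.011,0,0.01,0.003,0.004,-0.011,0]

```text
time: 8.0
position: [0.5511, 0.1264, 0.3044]
tool_rot: [0.323, 0.946, 0.0, 0.0]
ft_force: [-0.8, -0.0, -1.4]
grip_width: 0.0173
```

```bash
cat >> h.py <<'E'
def axgo(ax,ay,yaw,z):
    r=.097; goto(ax-r*np.cos(yaw+.01),ay-r*np.sin(yaw+.01),z,np.pi+yaw)
def axis():
    o=get_obs(); a,_=tyaw(o); y=a-np.pi; p=o["position"]
    print("axis",p[0]+.097*np.cos(y+.01),p[1]+.097*np.sin(y+.01),"cyaw",(y+np.pi)%(2*np.pi)-np.pi,"top z",p[2]-.1342)
E
python3 look.py g5.png; python3 - <<'E'
from h import *
axis()
axgo(.627,.067,-.66,.305)
E
```

```text
t 8.0 pos [0.5511 0.1264 0.3044] yaw 2.4837 F [-0.81 -0.04 -1.37] M [ 0.185 -0.016  0.026] w 0.0173 q6 -0.89
shift [ 0.0006 -0.0003  0.0104] turn 0.0021
axis 0.6283941821365411 0.06783155609161096 cyaw -0.6578897645938482 top z 0.16995982915306598
t 8.1 pos [0.5511 0.1264 0.3042] yaw 2.4837 F [ 0.19  0.24 -2.41] M [0.194 0.019 0.033] w 0.0175 q6 -0.89
shift [ 0.0006 -0.0013 -0.0008] turn 0.0021
```

View pics/g5.png

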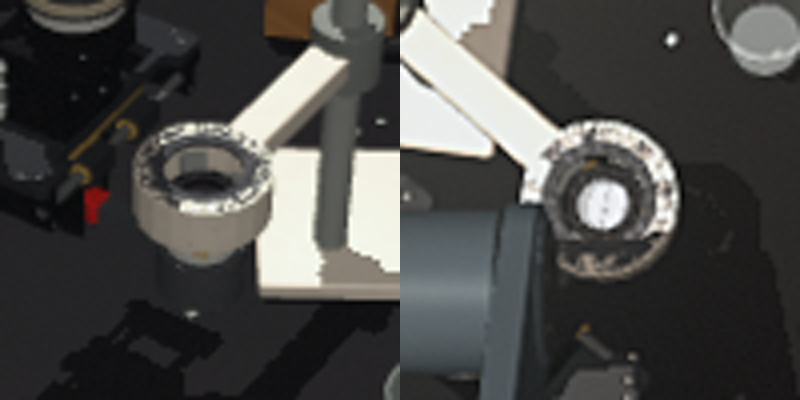

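The collar is centred below the ring. In the top view a brass speck shows through a gap in the rim near (592,162) of the crop. I'll zoom in, since that may reveal the notches.

```bash
python3 - <<'E'
from h import *
c=snap("top"); p=c["pixels"][182:237,258:313]
p=cv2.convertScaleAbs(cv2.resize(p,None,fx=10.8,fy=10.8,interpolation=cv2.INTER_CUBIC),alpha=1.6)
cv2.imwrite("pics/z5.png",p)
for nm,P in(("ring z.214",[.627,.067,.214]),("rim .18",[.627,.067,.18]),("lens axis top",[.6284,.0678,.17])): print(nm,((proj(c,P)-[258,182]+.5)*10.8).round(1))
E
```

```text
ring z.214 [300.6 304.4]
rim .18 [314.  326.7]
lens axis top [314.4 326.8]
```

View pics/z5.png

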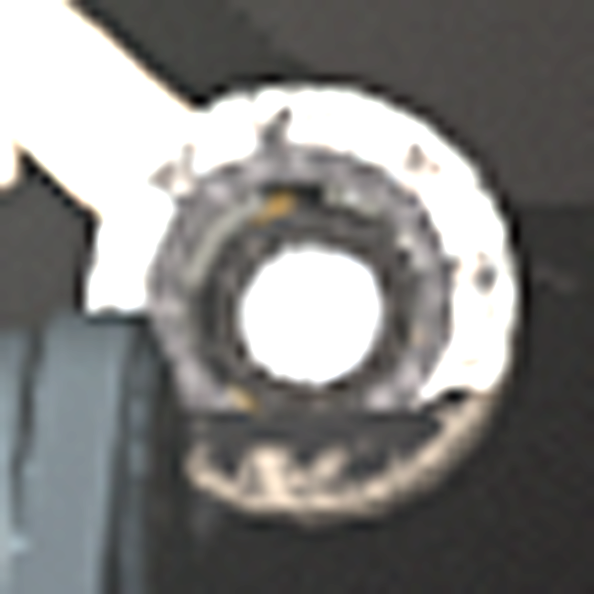

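The front lug and its neighbour show through notches that continue clockwise, with a dark gap on the clockwise side. That puts the notch middle near a carrier yaw of about -0.85. I'll turn there and look again.

```bash
python3 - <<'E'
from h import *
axgo(.627,.0665,-.84,.308)
E
```

```text
t 8.15 pos [0.551  0.1264 0.3041] yaw 2.4837 F [-0.23 -0.59 -1.9 ] M [ 0.155 -0.026  0.018] w 0.0173 q6 -0.89
shift [-0.0012  0.0157 -0.0039] turn 0.1821
```

Emit:
servo_tool:
  steps: [0.01,0,0.004,-0.001,0.045,0.01,0,0.008,-0.002,0.09,0.01,-0.001,0.012,-0.003,0.135,0.01,-0.001,0.0157,-0.004,0.182,0.01,-0.001,0.0157,-0.004,0.182,0.01,-0.001,0.0157,-0.004,0.182]

```text
time: 8.9
position: [0.5613, 0.1382, 0.308]
tool_rot: [0.407, 0.913, -0.0, -0.0]
ft_force: [0.6, -0.6, -2.1]
grip_width: 0.0177
```

```bash
cat > zoom.py <<'E'
from h import *
import sys
c=snap("top"); p=c["pixels"][182:237,258:313]
p=cv2.convertScaleAbs(cv2.resize(p,None,fx=10.8,fy=10.8,interpolation=cv2.INTER_CUBIC),alpha=1.6)
cv2.imwrite("pics/"+sys.argv[1],p)
E
python3 zoom.py z6.png;python3 - <<'E'
from h import *
axis(); axgo(.627,.0665,-.84,.308)
E
```

```text
axis 0.6268559736095105 0.06661496807020809 cyaw -0.8393365479848498 top z 0.173894609475828
t 8.95 pos [0.5613 0.1382 0.3081] yaw 2.3023 F [-0.14 -0.57 -1.96] M [ 0.152 -0.027  0.027] w 0.0173 q6 -0.68
shift [-0.0002  0.0001  0.0001] turn 0.0007
```

View pics/z6.png

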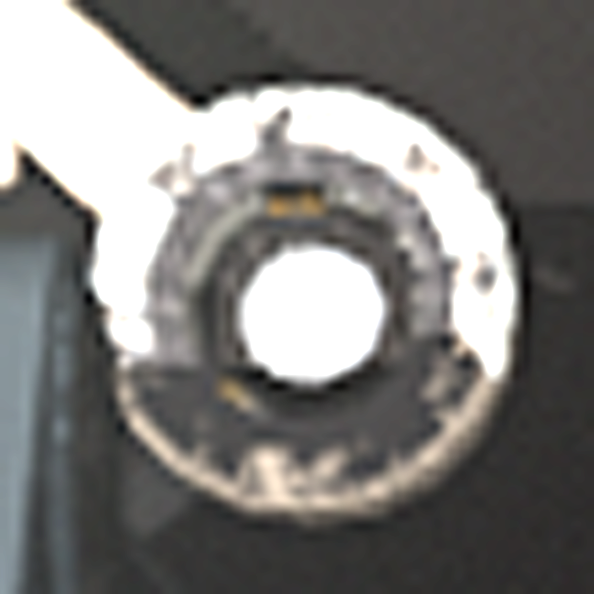

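The brass now fills the notch window, (265–325, 205), so the lugs look aligned. I'll feel upward gently.

Emit:
servo_tool:
  steps: [0.01,0,0,-0.003,0,0.01,0,0,-0.005,0,0.01,0,0,-0.006,0,0.01,0,0,-0.007,0,0.01,0,0,-0.007,0]

```text
time: 9.57
position: [0.5615, 0.1383, 0.3152]
tool_rot: [0.408, 0.913, 0.0, -0.0]
ft_force: [0.7, -0.7, -2.5]
grip_width: 0.0176
```

```bash
python3 - <<'E'
from h import *
axis(); axgo(.627,.0665,-.84,.316)
E
```

```text
axis 0.6269496589712256 0.06669808836222663 cyaw -0.8398347266712514 top z 0.18096908022992317
t 9.57 pos [0.5615 0.1383 0.3152] yaw 2.3018 F [ 0.66 -0.7  -2.45] M [ 0.229 -0.032  0.044] w 0.0176 q6 -0.68
shift [-0.0002 -0.0001 -0.0008] turn 0.0002
```

Emit:
servo_tool:
  steps: [0.01,0,0,-0.001,0,0.01,0,0,-0.0015,0,0.01,0,0,-0.0015,0]

```text
time: 9.95
position: [0.5613, 0.1383, 0.3163]
tool_rot: [0.408, 0.913, -0.0, -0.001]
ft_force: [0.8, 0.4, -6.2]
grip_width: 0.0179
```

Emit:
servo_tool:
  steps: [0.01,0,0,-0.001,0,0.01,0,0,-0.0015,0,0.01,0,0,-0.0015,0]

```text
time: 10.32
position: [0.561, 0.1384, 0.3178]
tool_rot: [0.408, 0.913, -0.0, -0.001]
ft_force: [-0.6, 1.7, -8.5]
grip_width: 0.0174
```

```bash
python3 - <<'E'
from h import *
axis(); axgo(.627,.0665,-.84,.316)
E
```

```text
axis 0.626481300052546 0.06684571697969371 cyaw -0.8399518234485082 top z 0.18361338475946296
t 10.32 pos [0.561  0.1384 0.3178] yaw 2.3016 F [-0.6   1.69 -8.48] M [0.736 0.289 0.044] w 0.0174 q6 -0.68
shift [-0.0006  0.0002  0.0018] turn 0.0
```

That is firm contact at the rim (about 6 N), so I'm not in the notch. I'll back off and look.

Emit:
servo_tool:
  steps: [0.01,0,0,0.004,0,0.01,0,0,0.0055,0,0.01,0,0,0.0055,0]

```text
time: 10.7
position: [0.562, 0.1381, 0.3134]
tool_rot: [0.408, 0.913, 0.0, 0.001]
ft_force: [0.2, 0.6, -2.6]
grip_width: 0.0173
```

```bash
python3 zoom.py z7.png; python3 look.py g7.png; python3 - <<'E'
from h import *
axis(); axgo(.627,.0665,-.84,.312)
E
```

```text
t 10.75 pos [0.5619 0.1382 0.3134] yaw 2.3019 F [ 0.36  0.16 -1.37] M [ 0.148 -0.046  0.035] w 0.0176 q6 -0.68
shift [-0.0009 -0.0164  0.0193] turn -0.1797
axis 0.6272455350777473 0.0666245300254866 cyaw -0.8397968826039008 top z 0.1790198689091815
t 10.85 pos [0.5618 0.1382 0.3132] yaw 2.3018 F [-0.11 -0.2  -1.15] M [ 0.127 -0.035  0.004] w 0.0177 q6 -0.68
shift [ 0.0001 -0.0002  0.0012] turn 0.0002
```

View pics/z7.png

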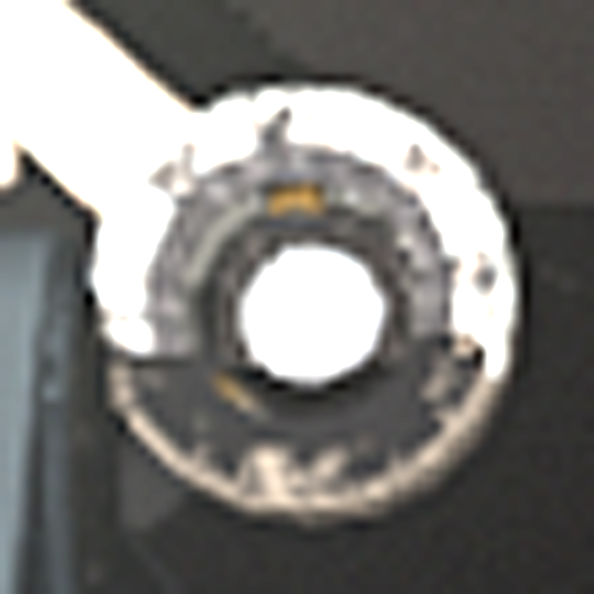

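View pics/g7.png

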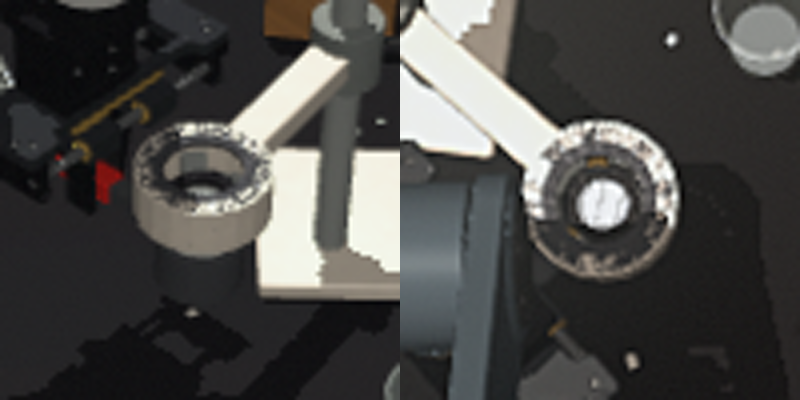

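Emit:
servo_tool:
  steps: [0.01,0,0,-0.002,0,0.01,0,0,-0.003,0,0.01,0,0,-0.003,0]

```text
time: 11.22
position: [0.5615, 0.1383, 0.3158]
tool_rot: [0.408, 0.913, 0.0, 0.0]
ft_force: [-0.2, -0.1, -1.1]
grip_width: 0.0173
```

```bash
cat >> h.py <<'E'
def avg(n=8):
    A=[]
    for i in range(n):
        camera("top"); o=get_obs(); A.append(np.r_[o["position"],o["ft_force"],o["moment"],tyaw(o)[0]])
    A=np.array(A); m=A.mean(0); print("t",o["time"],"pos",m[:3].round(4),"cyaw",(m[9]-np.pi).round(4),"F",m[3:6].round(2),"M",m[6:9].round(3),"sd",A.std(0)[3:9].round(2))
    q=get_obs()["tool_rot"]; print("tilt q",q.round(4))
    return m
E
python3 - <<'E'
from h import *
axis();avg()
E
```

```text
axis 0.6269813996971455 0.06673259689919572 cyaw -0.8397009247356477 top z 0.18158489908213235
t 11.625 pos [0.5615 0.1383 0.3157] cyaw -0.8398 F [ 0.04 -0.28 -2.44] M [ 0.172 -0.03   0.001] sd [0.35 0.45 0.46 0.03 0.02 0.02]
tilt q [ 0.4077  0.9131 -0.     -0.    ]
```

Emit:
servo_tool:
  steps: [0.01,0,0,-0.001,0,0.01,0,0,-0.001,0]

```text
time: 11.88
position: [0.5614, 0.1383, 0.3165]
tool_rot: [0.408, 0.913, -0.0, -0.0]
ft_force: [0.7, 1.0, -4.2]
grip_width: 0.0175
```

```bash
python3 - <<'E'
from h import *
axis();avg()
E
```

```text
axis 0.6268570514353486 0.06672416360974237 cyaw -0.8398415002859516 top z 0.18232462308586098
t 12.275 pos [0.5614 0.1383 0.3166] cyaw -0.8398 F [ 0.54  0.49 -4.43] M [0.328 0.014 0.033] sd [0.38 0.49 0.55 0.03 0.04 0.04]
tilt q [ 4.077e-01  9.131e-01 -1.000e-04 -2.000e-04]
```

Light contact of about 2 N. I'll hold this small preload and feel around in yaw.

Emit:
servo_tool:
  steps: [0.01,0,-0.0015,0,-0.015,0.01,0,-0.003,0,-0.03,0.01,0,-0.003,0,-0.03]

```text
time: 12.65
position: [0.5591, 0.1363, 0.3167]
tool_rot: [0.394, 0.919, 0.0, -0.0]
ft_force: [1.1, 1.4, -5.4]
grip_width: 0.0176
```

```bash
python3 - <<'E'
from h import *
axis();avg()
E
```

```text
axis 0.6267505857432104 0.06676915435180164 cyaw -0.8096134972418776 top z 0.18247915021666247
t 13.05 pos [0.5592 0.1363 0.3167] cyaw -0.8098 F [ 0.69  1.54 -5.48] M [0.556 0.054 0.112] sd [0.49 0.38 0.47 0.01 0.03 0.01]
tilt q [ 3.939e-01  9.191e-01 -0.000e+00 -2.000e-04]
```

Emit:
servo_tool:
  steps: [0.01,0,-0.0015,0,-0.015,0.01,0,-0.003,0,-0.03,0.01,0,-0.003,0,-0.03]

```text
time: 13.42
position: [0.557, 0.1341, 0.3167]
tool_rot: [0.38, 0.925, -0.0, -0.0]
ft_force: [2.4, 2.6, -6.1]
grip_width: 0.0171
```

```bash
python3 - <<'E'
from h import *
axis();avg()
E
```

```text
axis 0.6266578757259281 0.06664597419609013 cyaw -0.7796330195149785 top z 0.18249567625312388
t 13.825 pos [0.5571 0.1342 0.3167] cyaw -0.7799 F [ 0.79  2.   -6.24] M [0.66  0.06  0.137] sd [0.37 0.51 0.57 0.03 0.03 0.03]
tilt q [ 3.801e-01  9.249e-01 -0.000e+00 -1.000e-04]
```

Emit:
servo_tool:
  steps: [0.01,0,0,0.002,0,0.01,0,0.006,0.002,0.06,0.01,0.0003,0.009,0.002,0.09,0.01,0.0003,0.009,0,0.09,0.01,0.0003,0.009,0,0.09]

```text
time: 14.45
position: [0.5634, 0.1408, 0.3172]
tool_rot: [0.421, 0.907, 0.0, 0.001]
ft_force: [-0.3, 0.5, -1.3]
grip_width: 0.0176
```

```bash
python3 - <<'E'
from h import *
axis();avg()
E
```

```text
axis 0.6267689072585108 0.06730111071324536 cyaw -0.8691409234305474 top z 0.1830357154862506
t 14.85 pos [0.5634 0.1407 0.317 ] cyaw -0.8695 F [ 0.39  0.37 -1.3 ] M [ 0.159 -0.184  0.067] sd [0.43 0.41 0.37 0.04 0.02 0.02]
tilt q [4.213e-01 9.069e-01 1.000e-04 2.000e-04]
```

Emit:
servo_tool:
  steps: [0.01,0,0.0015,0,0.015,0.01,0,0.003,0,0.03,0.01,0,0.003,0,0.03]

```text
time: 15.22
position: [0.5654, 0.1428, 0.3165]
tool_rot: [0.435, 0.9, -0.0, -0.0]
ft_force: [-0.2, 0.3, -1.4]
grip_width: 0.0174
```

```bash
python3 - <<'E'
from h import *
axis();avg()
E
```

```text
axis 0.6264151589896594 0.06741639608516588 cyaw -0.8999970456214248 top z 0.18232740020553997
t 15.625 pos [0.5654 0.1427 0.3166] cyaw -0.8998 F [ 0.03  0.17 -1.88] M [ 0.192 -0.056  0.019] sd [0.59 0.34 0.46 0.04 0.04 0.03]
tilt q [ 4.349e-01  9.005e-01 -1.000e-04 -2.000e-04]
```

The force drops at yaw -0.87 to -0.90, even at this height. I'll feel upward at about -0.885.

Emit:
servo_tool:
  steps: [0.01,0,-0.0015,0,-0.015,0.01,0,-0.0015,-0.001,-0.015,0.01,0,-0.0015,-0.0015,-0.015,0.01,0,-0.0015,-0.0015,-0.015]

```text
time: 16.12
position: [0.5644, 0.1418, 0.3184]
tool_rot: [0.428, 0.904, 0.0, 0.0]
ft_force: [0.3, 0.5, -1.8]
grip_width: 0.0175
```

```bash
python3 - <<'E'
from h import *
axis();avg()
E
```

```text
axis 0.6265872218391938 0.067377095001948 cyaw -0.8848132018266575 top z 0.1841723800103585
t 16.525 pos [0.5644 0.1418 0.3183] cyaw -0.8848 F [ 0.47  0.1  -2.08] M [ 0.168 -0.076  0.036] sd [0.41 0.59 0.33 0.02 0.02 0.03]
tilt q [4.281e-01 9.037e-01 0.000e+00 1.000e-04]
```

Emit:
servo_tool:
  steps: [0.01,0,0,-0.001,0,0.01,0,0,-0.002,0,0.01,0,0,-0.002,0]

```text
time: 16.9
position: [0.5643, 0.1418, 0.3203]
tool_rot: [0.428, 0.904, 0.0, 0.0]
ft_force: [-0.3, 1.1, -2.1]
grip_width: 0.0175
```

```bash
python3 - <<'E'
from h import *
axis();avg(4)
E
python3 look.py g8.png; python3 zoom.py z8.png
```

```text
axis 0.626543063915913 0.06739540059029503 cyaw -0.8847749112070122 top z 0.18614743519649188
t 17.1 pos [0.5643 0.1418 0.3203] cyaw -0.8848 F [ 0.8  -0.06 -1.96] M [ 0.233 -0.085  0.064] sd [0.69 0.34 0.4  0.02 0.02 0.01]
tilt q [4.281e-01 9.037e-01 0.000e+00 1.000e-04]
t 17.1 pos [0.5643 0.1418 0.3203] yaw 2.2568 F [ 0.05 -0.09 -2.35] M [ 0.214 -0.056  0.073] w 0.0175 q6 -0.63
shift [-0.003  -0.0205  0.0263] turn -0.2248
```

View pics/g8.png

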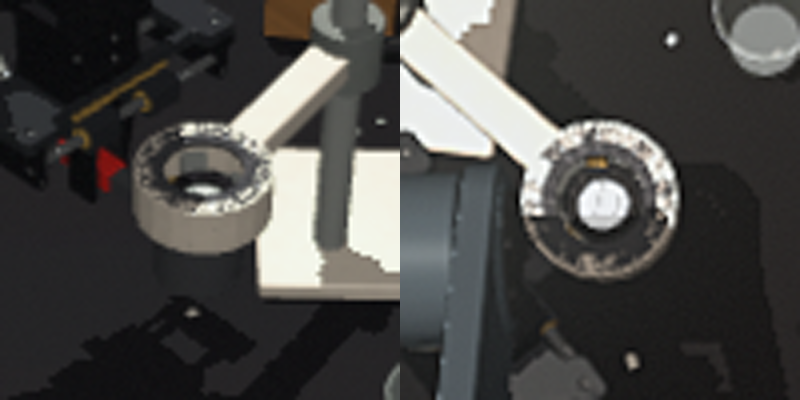

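View pics/z8.png

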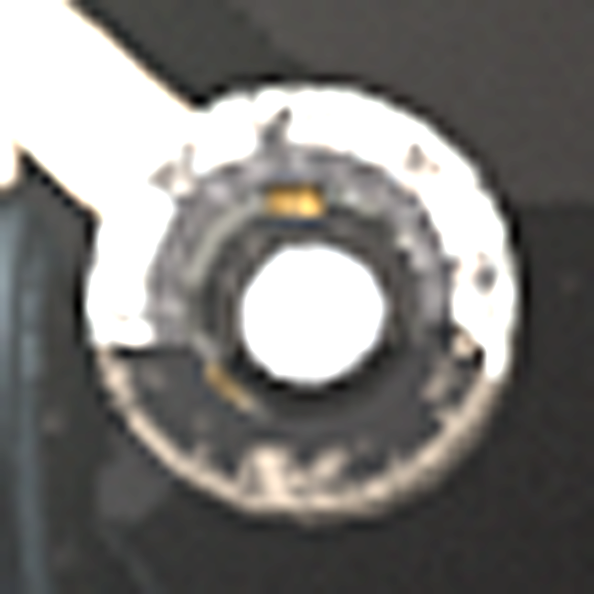

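The lugs are inside, and the brass lug in the notch is now brighter, at (295,203). I'll go on upward against the spring.

Emit:
servo_tool:
  steps: [0.01,0,0,-0.0015,0,0.01,0,0,-0.003,0,0.01,0,0,-0.004,0,0.01,0,0,-0.004,0]

```text
time: 17.75
position: [0.5642, 0.1419, 0.324]
tool_rot: [0.428, 0.904, -0.0, -0.0]
ft_force: [0.6, 1.8, -4.1]
grip_width: 0.0174
```

```bash
python3 - <<'E'
from h import *
axis();avg(4)
E
```

```text
axis 0.6263668611537098 0.06745399769935541 cyaw -0.8848630185578443 top z 0.18982248823153322
t 17.95 pos [0.5642 0.1419 0.3241] cyaw -0.8848 F [ 1.3   1.18 -4.92] M [ 0.545 -0.003  0.117] sd [0.26 0.24 0.19 0.02 0.03 0.02]
tilt q [ 4.281e-01  9.037e-01 -1.000e-04 -3.000e-04]
```

Emit:
servo_tool:
  steps: [0.01,0,0,-0.0015,0,0.01,0,0,-0.003,0,0.01,0,0,-0.004,0,0.01,0,0,-0.004,0]

```text
time: 18.45
position: [0.5641, 0.1419, 0.3282]
tool_rot: [0.428, 0.904, -0.0, -0.0]
ft_force: [0.4, 2.5, -5.8]
grip_width: 0.017
```

```bash
python3 - <<'E'
from h import *
axis();avg(4)
E
```

```text
axis 0.6263261238255773 0.06745135119746307 cyaw -0.8848198886792669 top z 0.19401857488103733
t 18.65 pos [0.5642 0.1419 0.3282] cyaw -0.8848 F [-0.1   2.26 -6.05] M [0.669 0.151 0.094] sd [0.09 0.28 0.72 0.02 0.02 0.01]
tilt q [ 4.281e-01  9.037e-01 -0.000e+00 -3.000e-04]
```

Emit:
servo_tool:
  steps: [0.01,0,0,-0.0015,0,0.01,0,0,-0.0028,0,0.01,0,0,-0.0028,0]

```text
time: 19.02
position: [0.5642, 0.1418, 0.3311]
tool_rot: [0.428, 0.904, -0.0, -0.0]
ft_force: [-0.6, 2.2, -5.0]
grip_width: 0.0173
```

```bash
python3 - <<'E'
from h import *
axis();avg(4)
E
python3 look.py g9.png
```

```text
axis 0.6263915350695958 0.0673545528523239 cyaw -0.88481753851852 top z 0.19691065577832442
t 19.225 pos [0.5642 0.1418 0.331 ] cyaw -0.8849 F [-0.58  1.96 -5.9 ] M [0.657 0.217 0.086] sd [0.18 0.38 0.3  0.03 0.02 0.01]
tilt q [ 4.281e-01  9.037e-01 -1.000e-04 -1.000e-04]
t 19.23 pos [0.5642 0.1418 0.3311] yaw 2.2567 F [-0.45  2.18 -5.57] M [0.615 0.228 0.081] w 0.0176 q6 -0.63
shift [-0.0031 -0.0204  0.0371] turn -0.2248
```

View pics/g9.png

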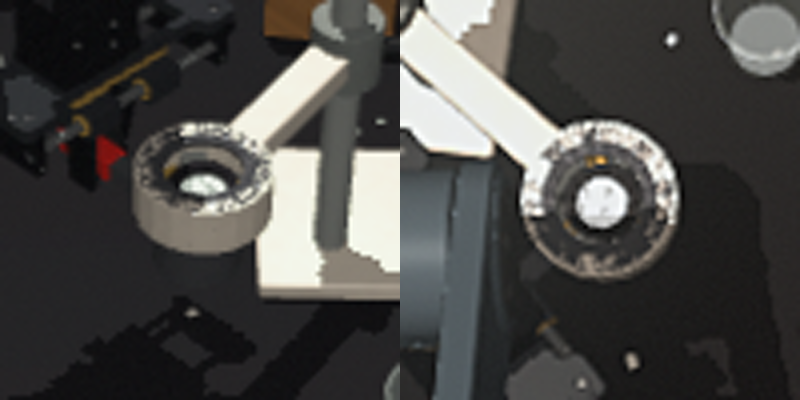

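Emit:
servo_tool:
  steps: [0.01,0,0,-0.001,0,0.01,0,0,-0.0015,0,0.01,0,0,-0.0015,0]

```text
time: 19.7
position: [0.5642, 0.1418, 0.3325]
tool_rot: [0.428, 0.904, -0.0, -0.0]
ft_force: [-1.2, 1.8, -6.6]
grip_width: 0.0171
```

```bash
python3 - <<'E'
from h import *
axis();avg(4)
for y in(-.84,-.80,-.76): axgo(.6264,.0677,y,.3325)
E
```

```text
axis 0.6264104201373251 0.06738500858525731 cyaw -0.8847903403388142 top z 0.19826109285391555
t 19.9 pos [0.5642 0.1418 0.3325] cyaw -0.8849 F [-1.07  2.15 -6.63] M [0.696 0.31  0.059] sd [0.23 0.47 0.27 0.03 0.03 0.02]
tilt q [ 4.281e-01  9.037e-01 -1.000e-04 -2.000e-04]
t 19.9 pos [0.5642 0.1418 0.3325] yaw 2.2567 F [-1.31  2.32 -6.85] M [0.703 0.32  0.06 ] w 0.0174 q6 -0.63
shift [ 0.0001 -0.0042 -0.    ] turn -0.0449
t 19.9 pos [0.5642 0.1418 0.3325] yaw 2.2567 F [-1.31  2.32 -6.85] M [0.703 0.32  0.06 ] w 0.0174 q6 -0.63
shift [-0.0002 -0.008  -0.    ] turn -0.0849
t 19.9 pos [0.5642 0.1418 0.3325] yaw 2.2567 F [-1.31  2.32 -6.85] M [0.703 0.32  0.06 ] w 0.0174 q6 -0.63
shift [-0.0006 -0.0119 -0.    ] turn -0.1249
```

Emit:
servo_tool:
  steps: [0.01,0.0004,-0.0021,0,-0.0225,0.01,0.0006,-0.0042,0,-0.045,0.01,0.0006,-0.0061,0,-0.065,0.01,0.0005,-0.008,0,-0.085,0.01,0.0005,-0.008,0,-0.085]

```text
time: 20.52
position: [0.5581, 0.1369, 0.3328]
tool_rot: [0.389, 0.921, 0.0, 0.001]
ft_force: [1.4, -0.1, -5.7]
grip_width: 0.0174
```

```bash
python3 - <<'E'
from h import *
axis();avg(5)
E
```

```text
axis 0.6264393127631596 0.06802181872878554 cyaw -0.7995851336470627 top z 0.19861575227890002
t 20.775 pos [0.5582 0.137  0.3327] cyaw -0.7998 F [ 2.07 -0.09 -6.38] M [ 0.328 -0.097  0.111] sd [0.23 0.58 0.38 0.05 0.03 0.03]
tilt q [3.893e-01 9.211e-01 0.000e+00 5.000e-04]
```

```bash
python3 - <<'E'
from h import *
for y in(-.74,-.68): axgo(.6266,.0677,y,.3325)
E
```

```text
t 20.77 pos [0.5582 0.137  0.3327] yaw 2.3419 F [ 2.14 -0.02 -5.92] M [ 0.326 -0.089  0.125] w 0.0172 q6 -0.72
shift [-0.0006 -0.006   0.0002] turn -0.0597
t 20.77 pos [0.5582 0.137  0.3327] yaw 2.3419 F [ 2.14 -0.02 -5.92] M [ 0.326 -0.089  0.125] w 0.0172 q6 -0.72
shift [-0.0012 -0.0118  0.0002] turn -0.1197
```

Emit:
servo_tool:
  steps: [0.01,-0.0004,-0.003,0,-0.03,0.01,-0.0006,-0.006,0,-0.06,0.01,-0.0009,-0.0089,0,-0.09,0.01,-0.0012,-0.0118,0,-0.12,0.01,-0.0012,-0.0118,0,-0.12]

```text
time: 21.4
position: [0.5501, 0.128, 0.3326]
tool_rot: [0.333, 0.943, 0.0, -0.0]
ft_force: [2.0, 1.0, -5.8]
grip_width: 0.0172
```

```bash
python3 - <<'E'
from h import *
axis();avg(5)
E
python3 zoom.py z10.png; python3 look.py g10.png
```

```text
axis 0.626137222155916 0.0678081942939322 cyaw -0.6795050842422232 top z 0.19841084015264274
t 21.65 pos [0.5502 0.1281 0.3326] cyaw -0.6798 F [ 2.41  1.64 -6.08] M [ 0.558 -0.108  0.226] sd [0.49 0.48 0.27 0.04 0.02 0.03]
tilt q [ 3.334e-01  9.428e-01 -1.000e-04 -0.000e+00]
t 21.7 pos [0.5502 0.1281 0.3325] yaw 2.4618 F [ 2.17  1.31 -5.  ] M [ 0.591 -0.054  0.204] w 0.0173 q6 -0.86
shift [-0.0012 -0.0011  0.0385] turn -0.0198
```

View pics/z10.png

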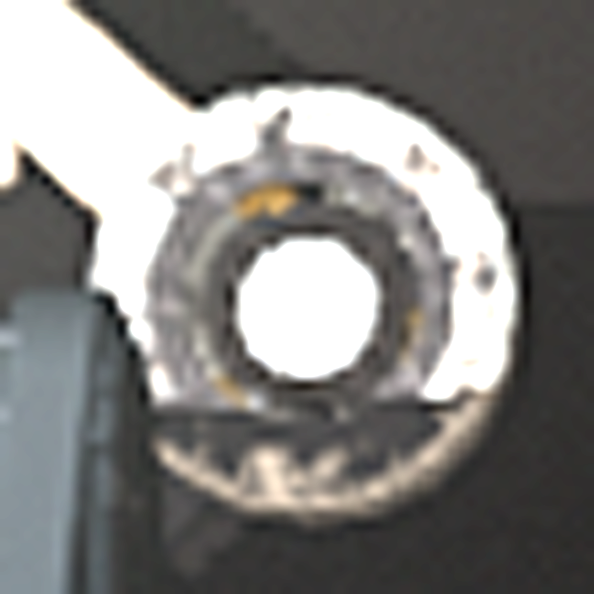

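View pics/g10.png

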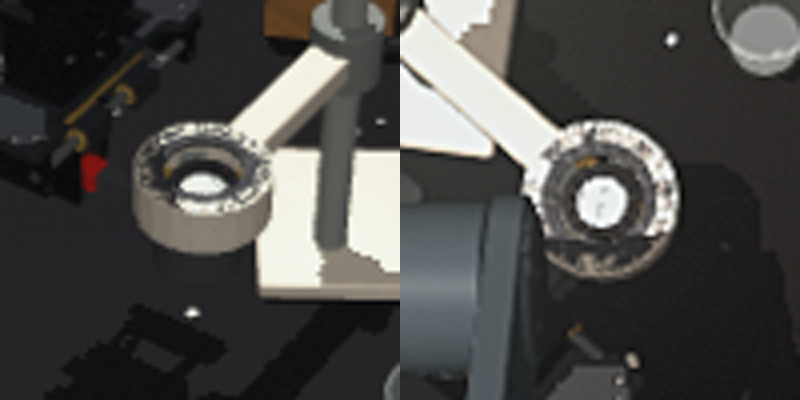

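The lens is now turning over the ledge: the lug at (265,200) has left the notch and the dark notch gap shows at (312,190). I'll continue.

```bash
python3 - <<'E'
from h import *
for y in(-.61,-.54,-.47,-.40): axgo(.6266,.0676,y,.3325)
E
```

```text
t 21.8 pos [0.5502 0.1281 0.3325] yaw 2.4619 F [ 2.57  1.83 -5.1 ] M [ 0.514 -0.121  0.206] w 0.0176 q6 -0.86
shift [-0.0008 -0.0067  0.    ] turn -0.0697
t 21.8 pos [0.5502 0.1281 0.3325] yaw 2.4619 F [ 2.57  1.83 -5.1 ] M [ 0.514 -0.121  0.206] w 0.0176 q6 -0.86
shift [-0.0015 -0.0135  0.    ] turn -0.1397
t 21.8 pos [0.5502 0.1281 0.3325] yaw 2.4619 F [ 2.57  1.83 -5.1 ] M [ 0.514 -0.121  0.206] w 0.0176 q6 -0.86
shift [-0.0028 -0.0201  0.    ] turn -0.2097
t 21.8 pos [0.5502 0.1281 0.3325] yaw 2.4619 F [ 2.57  1.83 -5.1 ] M [ 0.514 -0.121  0.206] w 0.0176 q6 -0.86
shift [-0.0045 -0.0267  0.    ] turn -0.2797
```

Emit:
servo_tool:
  steps: [0.01,-0.0003,-0.0034,0,-0.035,0.01,-0.0008,-0.0067,0,-0.07,0.01,-0.0011,-0.0101,0,-0.105,0.01,-0.0015,-0.0135,0,-0.14,0.01,-0.0021,-0.0168,0,-0.175,0.01,-0.0028,-0.0201,0,-0.21,0.01,-0.0036,-0.0234,0,-0.245,0.01,-0.0045,-0.0267,0,-0.28,0.01,-0.0045,-0.0267,0,-0.28]

```text
time: 22.92
position: [0.5365, 0.1044, 0.3324]
tool_rot: [0.199, 0.98, -0.0, -0.001]
ft_force: [0.9, 0.8, -5.9]
grip_width: 0.0172
```

```bash
python3 - <<'E'
from h import *
axis();avg(5)
for y in(-.34,-.28,-.22,-.16,-.1): axgo(.6268,.0676,y,.3325)
E
```

```text
axis 0.6261639483003295 0.06748606167226409 cyaw -0.40045329507118455 top z 0.19818597469604657
t 23.175 pos [0.5365 0.1045 0.3324] cyaw -0.4003 F [ 0.29  1.1  -6.03] M [0.42  0.228 0.116] sd [0.44 0.44 0.42 0.01 0.05 0.02]
tilt q [ 1.987e-01  9.801e-01 -2.000e-04 -8.000e-04]
t 23.18 pos [0.5365 0.1045 0.3324] yaw 2.7415 F [-0.37  1.01 -6.8 ] M [0.407 0.308 0.084] w 0.0176 q6 -1.18
shift [-0.0008 -0.0056 -0.0001] turn -0.0601
t 23.18 pos [0.5365 0.1045 0.3324] yaw 2.7415 F [-0.37  1.01 -6.8 ] M [0.407 0.308 0.084] w 0.0176 q6 -1.18
shift [-0.0013 -0.0114 -0.0001] turn -0.1201
t 23.18 pos [0.5365 0.1045 0.3324] yaw 2.7415 F [-0.37  1.01 -6.8 ] M [0.407 0.308 0.084] w 0.0176 q6 -1.18
shift [-0.0023 -0.0171 -0.0001] turn -0.1801
t 23.18 pos [0.5365 0.1045 0.3324] yaw 2.7415 F [-0.37  1.01 -6.8 ] M [0.407 0.308 0.084] w 0.0176 q6 -1.18
shift [-0.0035 -0.0228 -0.0001] turn -0.2401
t 23.18 pos [0.5365 0.1045 0.3324] yaw 2.7415 F [-0.37  1.01 -6.8 ] M [0.407 0.308 0.084] w 0.0176 q6 -1.18
shift [-0.0052 -0.0284 -0.0001] turn -0.3001
```

Emit:
servo_tool:
  steps: [0.01,-0.0004,-0.0028,0,-0.03,0.01,-0.0008,-0.0056,0,-0.06,0.01,-0.001,-0.0085,0,-0.09,0.01,-0.0013,-0.0114,0,-0.12,0.01,-0.0018,-0.0142,0,-0.15,0.01,-0.0023,-0.0171,0,-0.18,0.01,-0.0029,-0.02,0,-0.21,0.01,-0.0035,-0.0228,0,-0.24,0.01,-0.0035,-0.0228,0,-0.24]

```text
time: 24.3
position: [0.5314, 0.0819, 0.3326]
tool_rot: [0.08, 0.997, 0.0, 0.0]
ft_force: [0.0, 2.4, -5.5]
grip_width: 0.0174
```

```bash
python3 - <<'E'
from h import *
axis();avg(5)
for y in(-.13,-.1,-.07,-.04): axgo(.6267,.0673,y,.3325)
E
```

```text
axis 0.6273140463501726 0.06740902260292266 cyaw -0.15967017277920537 top z 0.19841463342058394
t 24.55 pos [0.5314 0.082  0.3326] cyaw -0.1598 F [-0.03  1.44 -6.21] M [0.404 0.34  0.124] sd [0.5  0.69 0.25 0.04 0.02 0.03]
tilt q [ 7.980e-02  9.968e-01 -1.000e-04  3.000e-04]
t 24.55 pos [0.5314 0.0821 0.3326] yaw 2.9819 F [-0.11  1.54 -6.42] M [0.34  0.348 0.091] w 0.0175 q6 -1.47
shift [ 0.0005 -0.0033  0.0001] turn -0.0297
t 24.55 pos [0.5314 0.0821 0.3326] yaw 2.9819 F [-0.11  1.54 -6.42] M [0.34  0.348 0.091] w 0.0175 q6 -1.47
shift [ 0.0003 -0.0062  0.0001] turn -0.0597
t 24.55 pos [0.5314 0.0821 0.3326] yaw 2.9819 F [-0.11  1.54 -6.42] M [0.34  0.348 0.091] w 0.0175 q6 -1.47
shift [ 0.0001 -0.0091  0.0001] turn -0.0897
t 24.55 pos [0.5314 0.0821 0.3326] yaw 2.9819 F [-0.11  1.54 -6.42] M [0.34  0.348 0.091] w 0.0175 q6 -1.47
shift [-0.0003 -0.012   0.0001] turn -0.1197
```

Emit:
servo_tool:
  steps: [0.01,0.0003,-0.0033,0,-0.03,0.01,0.0003,-0.0062,0,-0.06,0.01,0.0002,-0.0077,0,-0.075,0.01,0.0002,-0.0077,0,-0.075]

```text
time: 25.05
position: [0.53, 0.0744, 0.3326]
tool_rot: [0.042, 0.999, 0.0, 0.0]
ft_force: [1.0, 1.9, -6.2]
grip_width: 0.0173
```

Emit:
servo_tool:
  steps: [0.01,0,-0.002,0,-0.02,0.01,0,-0.004,0,-0.04,0.01,0,-0.004,0,-0.04]

```text
time: 25.42
position: [0.5295, 0.0704, 0.3326]
tool_rot: [0.022, 1.0, 0.0, 0.0]
ft_force: [1.2, 1.8, -6.6]
grip_width: 0.0177
```

```bash
python3 - <<'E'
from h import *
axis();avg(4)
for y in(0,.04,.08): axgo(.6267,.0673,y,.3325)
E
```

```text
axis 0.6264344456565534 0.0670426533560603 cyaw -0.044739173336751925 top z 0.198350874105199
t 25.625 pos [0.5295 0.0705 0.3326] cyaw -0.0449 F [ 0.91  1.17 -5.55] M [0.348 0.219 0.153] sd [0.37 0.57 0.37 0.01 0.03 0.02]
tilt q [ 0.0224  0.9997 -0.      0.    ]
t 25.62 pos [0.5295 0.0705 0.3326] yaw 3.0968 F [ 1.35  1.81 -4.95] M [0.35  0.256 0.169] w 0.0176 q6 -1.6
shift [-0.0004 -0.0042  0.0001] turn -0.0448
t 25.62 pos [0.5295 0.0705 0.3326] yaw 3.0968 F [ 1.35  1.81 -4.95] M [0.35  0.256 0.169] w 0.0176 q6 -1.6
shift [-0.0007 -0.008   0.0001] turn -0.0848
t 25.62 pos [0.5295 0.0705 0.3326] yaw 3.0968 F [ 1.35  1.81 -4.95] M [0.35  0.256 0.169] w 0.0176 q6 -1.6
shift [-0.0011 -0.0119  0.0001] turn -0.1248
```

Still free. I'll continue in small steps and watch Fy.

Emit:
servo_tool:
  steps: [0.01,-0.0002,-0.002,0,-0.02,0.01,-0.0004,-0.0038,0,-0.04,0.01,-0.0004,-0.0038,0,-0.04]

```text
time: 26.0
position: [0.5295, 0.0666, 0.3324]
tool_rot: [0.002, 1.0, 0.0, -0.0]
ft_force: [-0.8, 2.6, -6.1]
grip_width: 0.0174
```

Emit:
servo_tool:
  steps: [0.01,-0.0002,-0.002,0,-0.02,0.01,-0.0003,-0.0038,0,-0.04,0.01,-0.0003,-0.0038,0,-0.04]

```text
time: 26.38
position: [0.5297, 0.0628, 0.3324]
tool_rot: [-0.018, 1.0, 0.0, -0.001]
ft_force: [-1.6, 1.9, -6.3]
grip_width: 0.0172
```

```bash
python3 - <<'E'
from h import *
axis();avg(4)
for y in(0.08,.12,.16): axgo(.6267,.0673,y,.3325)
E
```

```text
axis 0.6266170883376184 0.06718248753781103 cyaw 0.03527005233132652 top z 0.19819864101481252
t 26.575 pos [0.5297 0.0629 0.3324] cyaw -6.248 F [-1.36  1.58 -5.86] M [0.293 0.549 0.129] sd [0.33 1.06 0.54 0.03 0.04 0.02]
tilt q [-1.760e-02  9.998e-01 -0.000e+00 -5.000e-04]
t 26.57 pos [0.5297 0.0629 0.3324] yaw -3.1064 F [-1.21  1.69 -6.57] M [0.262 0.611 0.145] w 0.0173 q6 -1.7
shift [-0.0002 -0.0043 -0.0001] turn -0.0448
t 26.57 pos [0.5297 0.0629 0.3324] yaw -3.1064 F [-1.21  1.69 -6.57] M [0.262 0.611 0.145] w 0.0173 q6 -1.7
shift [-0.0005 -0.0082 -0.0001] turn -0.0848
t 26.57 pos [0.5297 0.0629 0.3324] yaw -3.1064 F [-1.21  1.69 -6.57] M [0.262 0.611 0.145] w 0.0173 q6 -1.7
shift [-0.0009 -0.0121 -0.0001] turn -0.1248
```

Emit:
servo_tool:
  steps: [0.01,0.0002,-0.0015,0,-0.015,0.01,0.0003,-0.003,0,-0.03,0.01,0.0003,-0.003,0,-0.03]

```text
time: 26.95
position: [0.5299, 0.0598, 0.3326]
tool_rot: [-0.033, 0.999, 0.0, 0.0]
ft_force: [-2.2, 0.8, -6.1]
grip_width: 0.0172
```

Emit:
servo_tool:
  steps: [0.01,-0.0001,-0.0015,0,-0.015,0.01,-0.0002,-0.003,0,-0.03,0.01,-0.0002,-0.003,0,-0.03]

```text
time: 27.32
position: [0.5304, 0.0568, 0.3326]
tool_rot: [-0.048, 0.999, -0.0, 0.0]
ft_force: [-0.9, 2.8, -5.9]
grip_width: 0.0173
```

```bash
python3 - <<'E'
from h import *
axis();avg(4)
for y in(.12,.15,.18): axgo(.6267,.0673,y,.3325)
E
```

```text
axis 0.6268695175642375 0.06693630734540336 cyaw 0.09518972686089988 top z 0.19841002084080914
t 27.525 pos [0.5304 0.0568 0.3326] cyaw -6.1881 F [-0.31  1.28 -5.78] M [0.251 0.422 0.116] sd [0.55 0.44 0.44 0.03 0.02 0.02]
tilt q [-4.760e-02  9.989e-01 -1.000e-04  3.000e-04]
t 27.52 pos [0.5304 0.0568 0.3326] yaw -3.0464 F [ 0.41  0.91 -5.06] M [0.244 0.385 0.143] w 0.0172 q6 -1.77
shift [ 0.     -0.0021  0.0001] turn -0.0249
t 27.52 pos [0.5304 0.0568 0.3326] yaw -3.0464 F [ 0.41  0.91 -5.06] M [0.244 0.385 0.143] w 0.0172 q6 -1.77
shift [-0.0001 -0.005   0.0001] turn -0.0549
t 27.52 pos [0.5304 0.0568 0.3326] yaw -3.0464 F [ 0.41  0.91 -5.06] M [0.244 0.385 0.143] w 0.0172 q6 -1.77
shift [-0.0003 -0.0079  0.0001] turn -0.0849
```

Emit:
servo_tool:
  steps: [0.01,0,-0.0013,0,-0.013,0.01,0,-0.0025,0,-0.025,0.01,0,-0.0025,0,-0.025]

```text
time: 27.9
position: [0.5307, 0.0545, 0.3327]
tool_rot: [-0.06, 0.998, 0.0, 0.0]
ft_force: [0.9, 2.9, -6.7]
grip_width: 0.0175
```

```bash
python3 - <<'E'
from h import *
avg(4)
E
```

```text
t 28.1 pos [0.5307 0.0545 0.3327] cyaw -6.1632 F [ 0.59  2.88 -5.77] M [0.45  0.23  0.035] sd [0.29 0.7  0.67 0.03 0.03 0.02]
tilt q [-6.000e-02  9.982e-01  0.000e+00  5.000e-04]
```

Emit:
servo_tool:
  steps: [0.01,0,-0.0013,0,-0.013,0.01,-0.0001,-0.0025,0,-0.025,0.01,-0.0001,-0.0025,0,-0.025]

```text
time: 28.48
position: [0.5309, 0.0525, 0.3326]
tool_rot: [-0.072, 0.997, 0.001, 0.0]
ft_force: [0.9, 6.2, -5.8]
grip_width: 0.0174
```

```bash
python3 - <<'E'
from h import *
avg(4);axis()
E
```

```text
t 28.675 pos [0.5309 0.0525 0.3326] cyaw -6.1394 F [ 0.98  6.5  -5.8 ] M [ 0.945  0.121 -0.278] sd [0.24 0.24 0.37 0.02 0.03 0.02]
tilt q [-7.180e-02  9.974e-01  1.000e-03  4.000e-04]
axis 0.6267949696645571 0.06741825804549682 cyaw 0.14379122877896933 top z 0.19845635972220824
```

The end stop is reached at a yaw of about 0.12 (Fy rises to 6.5 N and Mz reverses). I'll relax it slightly and lower so the lugs can settle into the pockets.

Emit:
servo_tool:
  steps: [0.01,0,0.0015,0,0.015,0.01,0,0.003,0,0.03,0.01,0,0.003,0.001,0.03,0.01,0,0.003,0.002,0.03,0.01,0,0.003,0.003,0.03,0.01,0,0.003,0.003,0.03]

```text
time: 29.42
position: [0.5308, 0.0548, 0.3298]
tool_rot: [-0.058, 0.998, -0.0, 0.001]
ft_force: [2.4, 2.2, -3.6]
grip_width: 0.0173
```

```bash
python3 - <<'E'
from h import *
avg(4);axis()
E
```

```text
t 29.625 pos [0.5308 0.0548 0.3298] cyaw -6.168 F [ 2.33  2.29 -2.77] M [ 0.377 -0.232  0.064] sd [0.52 0.34 0.42 0.01 0.03 0.04]
tilt q [-5.750e-02  9.983e-01 -1.000e-04  7.000e-04]
axis 0.6270241443136553 0.0669299898838276 cyaw 0.11511667497933242 top z 0.1955788081693504
```

Emit:
servo_tool:
  steps: [0.01,0,0,0.001,0,0.01,0,0,0.002,0,0.01,0,0,0.002,0]

```text
time: 30.0
position: [0.5308, 0.0549, 0.3276]
tool_rot: [-0.058, 0.998, -0.0, 0.001]
ft_force: [2.9, 1.8, -3.7]
grip_width: 0.0173
```

```bash
python3 - <<'E'
from h import *
avg(4);axis()
E
```

```text
t 30.2 pos [0.5307 0.0549 0.3276] cyaw -6.1681 F [ 3.65  2.08 -2.39] M [ 0.371 -0.455  0.005] sd [0.14 0.4  0.35 0.02 0.03 0.03]
tilt q [-5.750e-02  9.983e-01 -1.000e-04  5.000e-04]
axis 0.6269513475188482 0.06700409368504268 cyaw 0.11509371256075163 top z 0.19346564605474822
```

```bash
python3 look.py g11.png; python3 zoom.py z11.png
```

```text
t 30.2 pos [0.5307 0.0549 0.3277] yaw -3.0265 F [ 3.56  2.   -2.43] M [ 0.405 -0.507  0.042] w 0.0175 q6 -1.79
shift [-0.0277  0.0689  0.0337] turn 0.7751
```

View pics/g11.png

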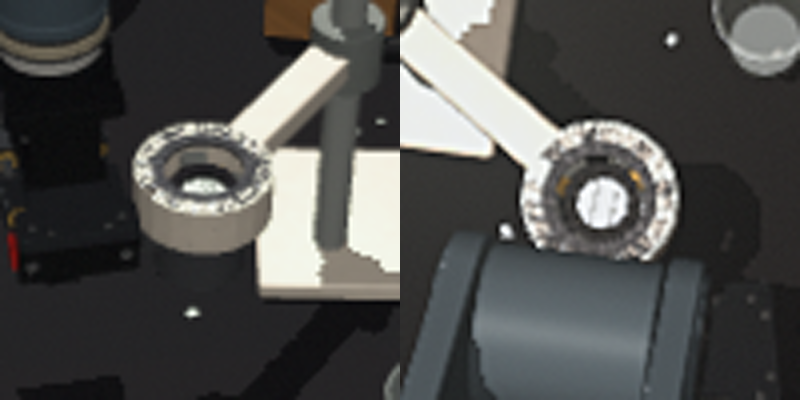

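View pics/z11.png

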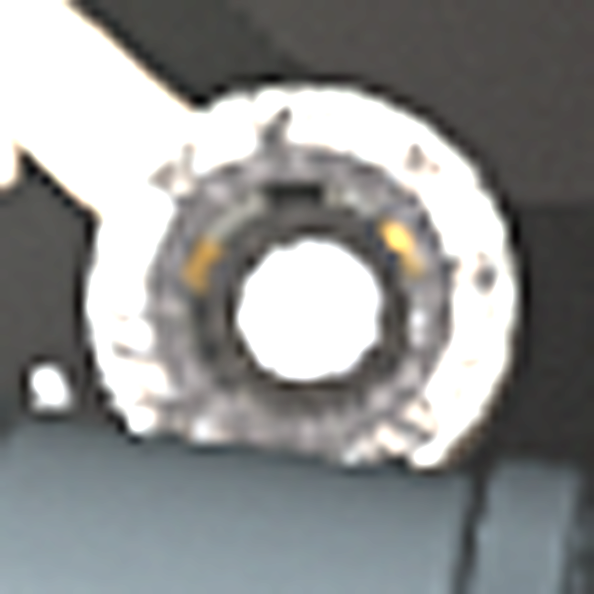

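The lugs sit at their turned positions, (205,262) and (403,245). There is a sideways force of 3.6 N in +x, so I'll relieve it by moving with it and then lower further.

Emit:
servo_tool:
  steps: [0.01,-0.0006,0.0002,0,0,0.01,-0.0012,0.0003,0,0,0.01,-0.0012,0.0003,0,0]

```text
time: 30.72
position: [0.5311, 0.0552, 0.3273]
tool_rot: [-0.058, 0.998, -0.0, -0.001]
ft_force: [2.0, -0.6, -3.1]
grip_width: 0.0172
```

```bash
python3 - <<'E'
from h import *
avg(4);axis()
E
```

```text
t 30.925 pos [0.5311 0.0553 0.3273] cyaw -6.168 F [ 1.5  -0.1  -3.36] M [ 0.041 -0.117 -0.111] sd [0.49 0.23 0.59 0.03 0.05 0.02]
tilt q [-5.760e-02  9.983e-01 -0.000e+00 -9.000e-04]
axis 0.6273611680742027 0.06736670694848239 cyaw 0.11516438758032521 top z 0.19310241858759566
```

Emit:
servo_tool:
  steps: [0.01,0,0,0.0005,0,0.01,0,0,0.001,0,0.01,0,0,0.001,0]

```text
time: 31.3
position: [0.5312, 0.0553, 0.3264]
tool_rot: [-0.058, 0.998, -0.0, -0.001]
ft_force: [-1.4, -1.7, -3.3]
grip_width: 0.0173
```

```bash
python3 - <<'E'
from h import *
avg(4);axis()
E
```

```text
t 31.5 pos [0.5312 0.0554 0.3264] cyaw -6.1679 F [-1.09 -0.8  -2.63] M [-0.035  0.114 -0.138] sd [0.39 0.76 0.49 0.01 0.05 0.02]
tilt q [-5.760e-02  9.983e-01  0.000e+00 -6.000e-04]
axis 0.6274704062296987 0.06747724248836055 cyaw 0.11525509241588505 top z 0.19222411897270283
```

Emit:
servo_tool:
  steps: [0.01,0,0,0.0005,0,0.01,0,0,0.001,0,0.01,0,0,0.001,0]

```text
time: 31.88
position: [0.5314, 0.0554, 0.3255]
tool_rot: [-0.058, 0.998, 0.0, -0.0]
ft_force: [-2.1, -1.3, -1.2]
grip_width: 0.0177
```

```bash
python3 - <<'E'
from h import *
avg(4);axis()
E
```

```text
t 32.075 pos [0.5314 0.0554 0.3255] cyaw -6.1679 F [-2.07 -1.11 -1.72] M [-0.038  0.193 -0.134] sd [0.3  0.59 0.29 0.03 0.01 0.03]
tilt q [-5.760e-02  9.983e-01  0.000e+00 -3.000e-04]
axis 0.6276204597917774 0.06750566699753072 cyaw 0.11521094815063115 top z 0.19130541567138135
```

Emit:
servo_tool:
  steps: [0.01,0,0,0.0005,0,0.01,0,0,0.001,0,0.01,0,0,0.001,0]

```text
time: 32.45
position: [0.5315, 0.0554, 0.3246]
tool_rot: [-0.058, 0.998, 0.0, 0.0]
ft_force: [-2.8, -1.4, -0.9]
grip_width: 0.0175
```

```bash
python3 - <<'E'
from h import *
avg(4);axis()
E
python3 look.py g12.png; python3 zoom.py z12.png
```

```text
t 32.65 pos [0.5315 0.0554 0.3246] cyaw -6.168 F [-3.1  -0.96  0.02] M [-0.014  0.172 -0.132] sd [0.61 0.59 0.54 0.04 0.04 0.03]
tilt q [-0.0576  0.9983  0.     -0.    ]
axis 0.6277753968098004 0.06753378415515825 cyaw 0.11529048069938064 top z 0.19041802376037978
t 32.65 pos [0.5315 0.0554 0.3246] yaw -3.0263 F [-2.61 -1.37  0.62] M [ 0.022  0.227 -0.083] w 0.0174 q6 -1.79
shift [-0.0269  0.0684  0.0306] turn 0.7753
```

View pics/g12.png

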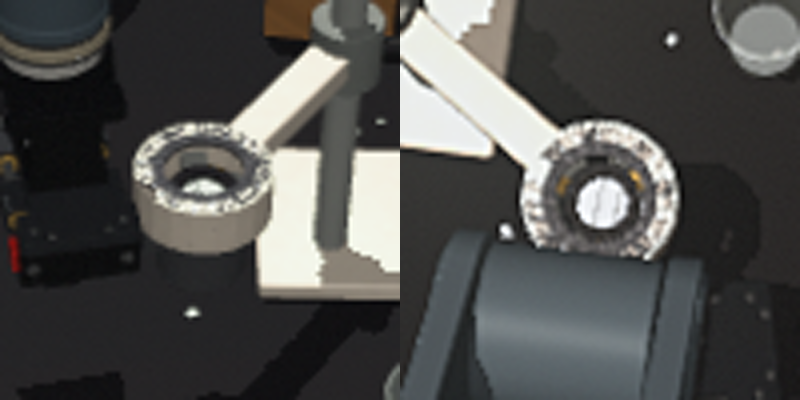

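View pics/z12.png

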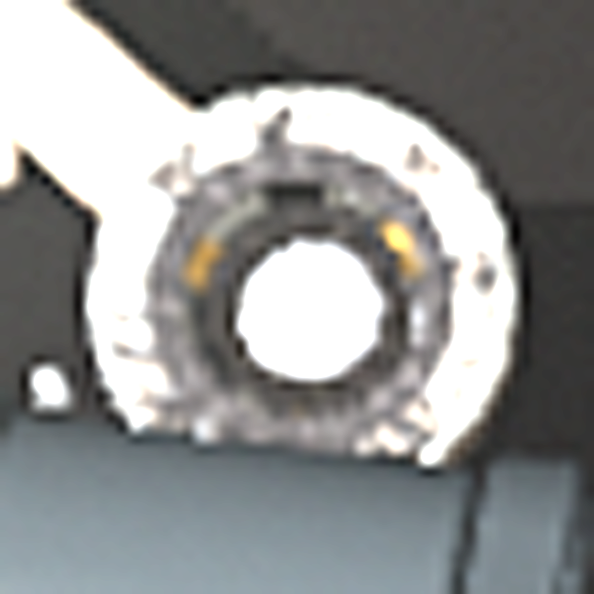

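The support force has taken over (Fz is about 0 at the expected locked height). I'll ease off the sideways load and open the fingers slightly.

Emit:
servo_tool:
  steps: [0.01,0.0004,-0.0002,0,0,0.01,0.0008,-0.0003,0,0,0.01,0.0008,-0.0003,0,0]

```text
time: 33.17
position: [0.5312, 0.0551, 0.3248]
tool_rot: [-0.058, 0.998, 0.0, 0.001]
ft_force: [-0.8, 0.4, -1.0]
grip_width: 0.0179
```

```bash
python3 - <<'E'
from h import *
avg(4);axis()
E
```

```text
t 33.375 pos [0.5312 0.0551 0.3247] cyaw -6.168 F [ 0.08  1.14 -0.24] M [ 0.325 -0.209 -0.042] sd [0.47 0.3  0.55 0.02 0.05 0.02]
tilt q [-5.760e-02  9.983e-01  1.000e-04  8.000e-04]
axis 0.6274800962736775 0.06720299047232801 cyaw 0.1151973871639651 top z 0.1905360618648814
```

Emit:
servo_tool:
  steps: [0.02,0,0,0,0,0.026,0,0,0,0,0.032,0,0,0,0,0.032,0,0,0,0,0.032,0,0,0,0]

```text
time: 34.0
position: [0.5308, 0.0549, 0.3245]
tool_rot: [-0.058, 0.998, -0.0, -0.0]
ft_force: [0.4, 0.4, -0.3]
grip_width: 0.0313
```

```bash
python3 - <<'E'
from h import *
avg(4);axis()
E
python3 look.py g13.png; python3 zoom.py z13.png
```

```text
t 34.2 pos [0.5308 0.055  0.3246] cyaw -6.1679 F [-0.02  0.06  0.19] M [ 0.133 -0.113 -0.001] sd [0.14 0.47 0.29 0.01 0.02 0.03]
tilt q [-0.0576  0.9983 -0.      0.    ]
axis 0.627058490749908 0.06708823912936289 cyaw 0.11523832545000445 top z 0.19036318789130993
t 34.2 pos [0.5308 0.055  0.3246] yaw -3.0264 F [-0.25 -0.59 -0.15] M [ 0.113 -0.113  0.044] w 0.0319 q6 -1.79
shift [-0.0277  0.0688  0.0306] turn 0.7752
```

View pics/g13.png

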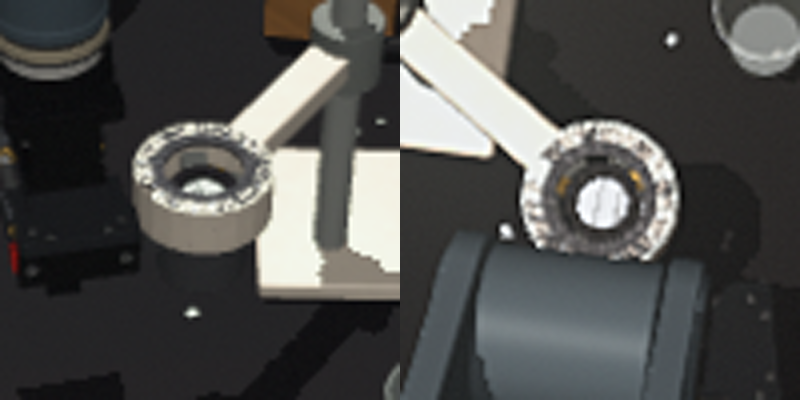

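View pics/z13.png

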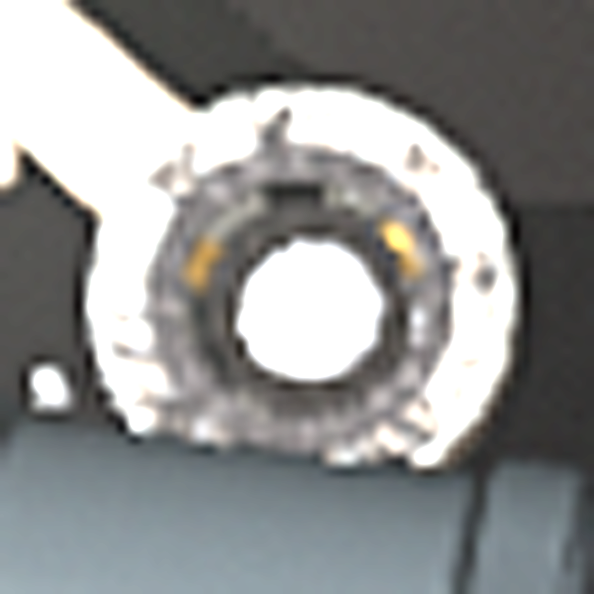

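The lens stays put with no force on the tool. I'll rise straight up and then move away to measure it.

Emit:
servo_tool:
  steps: [0.04,0,0,-0.004,0,0.04,0,0,-0.01,0,0.04,0,0,-0.02,0,0.04,0,0,-0.04,0,0.04,0,0,-0.065,0,0.04,0,0,-0.09,0,0.04,0.03,0,-0.1,0,0.04,0.07,-0.03,-0.1,0,0.04,0.1,-0.08,-0.1,0,0.04,0.1,-0.13,-0.1,0,0.04,0.1,-0.16,-0.1,0,0.04,0.1,-0.16,-0.1,0]

```text
time: 35.85
position: [0.4502, -0.1174, 0.4254]
tool_rot: [-0.056, 0.998, -0.001, 0.001]
ft_force: [0.2, 0.6, 0.5]
grip_width: 0.0399
```

```bash
python3 - <<'E'
from h import *
import pickle
S=snap("side","s14.png");T=snap("top","t14.png");pickle.dump((S,T),open("l14.pkl","wb"))
o=get_obs();print(o["time"],o["position"],o["ft_force"])
for nm,c,b in(("side",S,(270,170,90,80)),("top",T,(220,170,120,120))):
    for k in("red","brass"):
        for B in blobs(mask(c["pixels"],k),b,3): print(nm,k,B[0],B[1].round(1),B[2])
a=[cv2.resize(S["pixels"][170:270,280:380],None,fx=4,fy=4,interpolation=cv2.INTER_CUBIC),cv2.resize(T["pixels"][170:270,236:336],None,fx=4,fy=4,interpolation=cv2.INTER_CUBIC)]
cv2.imwrite("pics/g14.png",np.hstack(a))
E
```

```text
35.95 [ 0.44953702 -0.11515188  0.42483832] [ 0.25474791  0.30534568 -0.23701005]
side red 169 [301.7 227. ] [292 222  20  11]
top red 3 [286.7 245.3] [286 245   2   2]
top red 44 [292.7 256.3] [288 244   8  21]
top red 12 [287.3 256.1] [287 252   2   8]
top brass 4 [294.5 204. ] [294 203   2   3]
top brass 3 [276.3 206. ] [276 205   2   3]
```

View pics/g14.png

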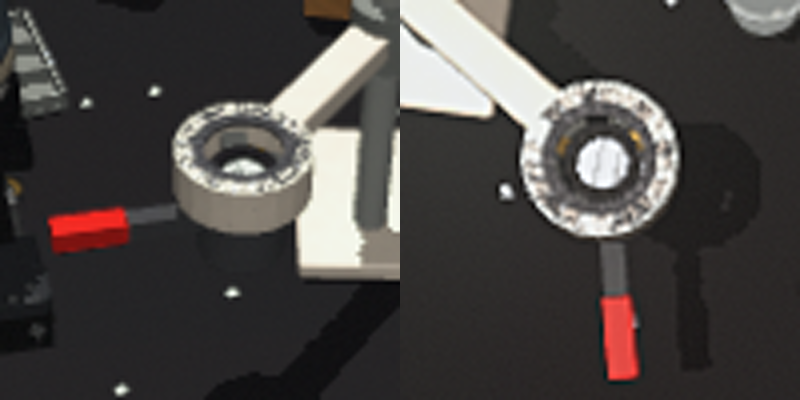

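View pics/t14.png

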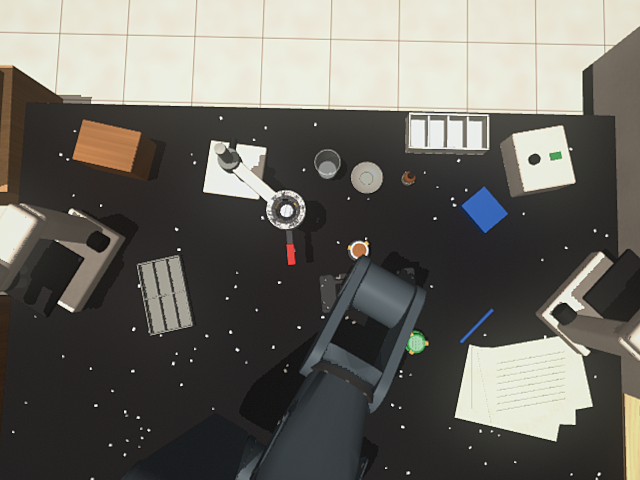

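View pics/s14.png

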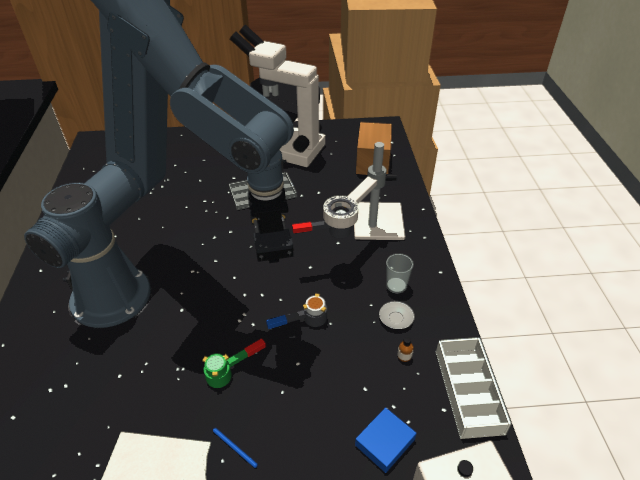

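```bash
python3 - <<'E'
from h import *
import pickle
S0=pickle.load(open("side0.pkl","rb"));T0=pickle.load(open("top0.pkl","rb"));S,T=pickle.load(open("l14.pkl","rb"))
def red(c,b):
    h=cv2.cvtColor(c["pixels"],cv2.COLOR_BGR2HSV); m=(((h[...,0]<8)|(h[...,0]>172))&(h[...,1]>130)&(h[...,2]>90)).astype(np.uint8)
    B=max(blobs(m,b),key=lambda B:B[0]); 
    x,y,w,hh=b; ys,xs=np.nonzero(m[y:y+hh,x:x+w]); 
    return B[1],B[0],B[2],cv2.minAreaRect(np.c_[xs+x,ys+y].astype(np.float32))
for n,s,t,bs,bt in(("init",S0,T0,(280,360,35,25),(412,255,25,35)),("now",S,T,(285,212,35,30),(280,238,25,35))):
    a=red(s,bs);b=red(t,bt); P,g=tri(t,b[0],s,a[0]); print(n,P.round(4),round(g,4),a[0].round(2),a[1:3],b[0].round(2),b[1:3],b[3])
# centroid predictions: mean of visible-face corners (hypotheses)
M=np.array([.627,.067]);yaw=.115
for z in(.160,.164):
    C=np.array([*(M-.103*np.array([np.cos(yaw),np.sin(yaw)])),z]); 
    print("pred z",z,"side top-face",proj(S,C+[0,0,.009]).round(2),"side ctr",proj(S,C).round(2),"top",proj(T,C+[0,0,.009]).round(2))
C=np.array([.594-.103*np.cos(.092),-.3055+.103*np.sin(.092),.03]);print("init pred side top/ctr",proj(S0,C+[0,0,.009]).round(2),proj(S0,C).round(2),proj(T0,C+[0,0,.009]).round(2))
E
```

```text
init [ 0.4912 -0.2973  0.0355] 0.0019 [297.32 371.97] (np.int32(238), array([287, 367,  22,  11])) [423.52 272.03] (np.int32(141), array([419, 263,  10,  19])) ((423.54949951171875, 272.0049743652344), (7.4627790451049805, 18.607194900512695), 5.710593223571777)
now [0.525  0.0555 0.1638] 0.0017 [301.69 226.92] (np.int32(180), array([292, 222,  20,  11])) [290.51 254.  ] (np.int32(166), array([286, 244,  10,  21])) ((290.579345703125, 253.95172119140625), (20.595279693603516, 7.9723663330078125), 85.2363510131836)
pred z 0.16 side top-face [301.84 225.49] side ctr [301.93 228.03] top [290.44 254.38]
pred z 0.164 side top-face [301.79 224.36] side ctr [301.89 226.9 ] top [290.32 254.3 ]
init pred side top/ctr [297.77 370.62] [297.9  372.76] [423.35 272.28]
```

```bash
python3 - <<'E'
from h import *
import pickle
S0=pickle.load(open("side0.pkl","rb"));S,T=pickle.load(open("l14.pkl","rb"))
def edges(c,xs,y0,y1):
    p=c["pixels"].astype(float); r=p[...,2]-.5*(p[...,0]+p[...,1]); out=[]
    for x in xs:
        col=r[y0:y1,x]; th=col.max()*.5; i=np.argmax(col>th); j=len(col)-1-np.argmax(col[::-1]>th)
        up=i-1+(th-col[i-1])/(col[i]-col[i-1]); dn=j+(col[j]-th)/(col[j]-col[j+1]); out.append((y0+up,y0+dn))
    return np.array(out)
def bar(c,axis,yaw,zc,tilt): # far top edge & near bottom edge slopes, level bar; tilt>0 = outer end lower
    u=np.array([np.cos(yaw),np.sin(yaw)]);v=np.array([-u[1],u[0]]); L=[]
    for side,dz in((.009,.009),(-.009,-.009)):
        P=[proj(c,[*(np.array(axis)-r*u+side*v),zc+dz-tilt*(r-.0)]) for r in(.080,.126)]
        L.append((P[1][1]-P[0][1])/(P[1][0]-P[0][0]))
    return np.round(L,4)
for n,c,xs,y in(("init",S0,range(289,308),(360,385)),("now",S,range(294,311),(214,240))):
    E=edges(c,xs,*y); k=[np.polyfit(list(xs),E[:,i],1) for i in(0,1)]
    print(n,"slopes up/low",np.round([a[0] for a in k],4),"mid rows",np.round([np.polyval(a,np.mean(xs)) for a in k],2),"x",np.mean(xs))
print("pred init",bar(S0,(.594,-.3055),-.092,.03,0))
for yw in(.10,.115,.13):
  for t in(0,.03,.06): print("pred now",yw,t,bar(S,(.627,.067),yw,.16,t))
E
```

```text
init slopes up/low [ 0.0064 -0.0012] mid rows [367.21 377.02] x 298.0
now slopes up/low [-0.1281 -0.1459] mid rows [222.55 230.83] x 302.0
pred init [0.0066 0.0068]
pred now 0.1 0 [-0.1262 -0.1286]
pred now 0.1 0.03 [-0.1491 -0.1511]
pred now 0.1 0.06 [-0.1719 -0.1735]
pred now 0.115 0 [-0.1366 -0.1392]
pred now 0.115 0.03 [-0.1596 -0.1618]
pred now 0.115 0.06 [-0.1825 -0.1843]
pred now 0.13 0 [-0.1471 -0.1499]
pred now 0.13 0.03 [-0.1702 -0.1726]
pred now 0.13 0.06 [-0.1931 -0.1951]
```

The handle is level (measured edge slope -0.137, -0.138 expected for level). The grip height is about 0.160 m, which matches the locked seat; on the ledge it would be 0.164 m. The other things look unmoved in both views. I'll hand in.

```bash
python3 -c "
from h import *
hand_in(); print(get_obs()['time'])"
```

```text
the job is handed in; nothing more can be done
the job is handed in; nothing more can be done
```

The red lens is fitted to the stand, turned to the end stop and settled in its locked seat. It hangs there with the robot clear of it. I handed the job in at about 36 s, and no verdict was reported.

- **Finding the notches:** The first try upward, at yaw -0.84, met the rim with about 6 N. I backed off and felt along the rim; the lugs slipped in at about -0.885.
- **Turning:** I pushed it up against the spring and turned it anticlockwise. The stop came at yaw 0.12, about 1.0 rad from the notches, which is inside the stated range. The turning force there reached about 6.5 N, and the largest moment component at the wrist was about 0.95 N m. That is just under the 1 N m limit; I took it as acceptable because it includes the lens's weight and the spring.
- **Settling:** While lowering, up to about 3.7 N of sideways load built up. I eased it off until the forces were near zero before opening the fingers.

**Last checks after letting go:**
- The grip height came out at 0.158–0.161 m; locked is 0.160 m and resting on the ledge would be 0.164 m.
- The handle's edge slope averaged -0.137, against -0.138 expected if level. The two edges differed from each other by about 0.02.
- The blue lens and the other things look unmoved in both views. I judged that by eye and did not measure it.
- I did not test the lock by turning the lens back, so the locked state rests on those height and level measurements.

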